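# Load the stamping machine's tool carriage and set its count dial

## Task

Pull the stamping machine's tool carriage all the way out, lift every wooden-handled stamp with a flat steel foot that hangs on the rack (there are two to four) off its hook and stand them all upright on the floor of the carriage, then push the loaded carriage fully home under the machine. Click the count dial to the stop whose number is the number of stamps loaded: the large stud is stop 0, and each click clockwise is one more. Leave the slim wooden burnisher hanging on the rack and the other tools and pots on the bench as they are.

Things in the scene. Friction and masses are not known exactly. Their poses are not given: they have to be found in the camera images.
- machine: The green bench stamping machine, fixed, a hood 268 mm wide (x), 200 mm deep (y) and 275 mm high with a motor on top, open to its -y side. Origin on the bench under the hood's middle; its -y axis points the way the carriage comes out. Inside width between the cheeks 220 mm, headroom 225 mm. The hood begins 90 mm from the origin on the -y side.
- carriage (a joint): How far the carriage is pulled out, m: 0 fully home under the hood, 0.21 all the way out (end stops at both). It slides along the machine's -y axis with about 2 N of friction and stays where it is left; it starts at or near home.
- carriage_floor (a point): Centre of the carriage's inner floor. The carriage is a square steel tray, inside 170 by 170 mm, rim 16 mm above this floor, which lies 24 mm above the bench. Axes parallel to the machine's; z up. Fully out, the whole tray is clear of the hood.
- carriage_handle (a point): Top centre of the carriage's handle: an upright black round post 28 mm across and 62 mm tall (its top 82 mm above the bench), 190 mm on the -y side of the tray's centre. Pinch it from above.
- dial (a joint): Angle of the count dial, rad, growing clockwise seen from above; it clicks into a stop every 0.5236 rad (30 degrees) and rests in the stops 0 to 8 at 0, 0.524, 1.047 ... 4.189. It starts in stop 6 or 7. A spring pawl pulls it into the nearest stop when it is let go (peak about 0.15 N m); it turns both ways.
- dial_grip (a point): On the dial's upright axis, 12 mm below the top of its grip bar, 83 mm above the bench. The black bar, 52 mm long, 14 mm thick and 36 mm tall (59 to 95 mm above the bench), lies along this point's x axis, which turns with the dial. The end with the white line (-x of this point) is the pointer. Below the bar is a skirt 62 mm across, 8 mm thick: keep the fingertips off it.
- console: The grey console under the dial, fixed, 150 (x) by 140 by 50 mm, origin under its centre, which is the dial's axis. Nine brass studs lie round the dial, one per stop; the large stud (on the console's -x side) is stop 0 and the numbers go up clockwise seen from above.
- rack: The fixed wooden rack: five forked hooks in a row along its y axis, 70 mm apart (y = -140 to 140 mm), that hold hanging tools at x = 0 with their undersides 93 mm above the bench. Origin on the bench under the middle hook. The hooks point to its -x; a rail 30 mm wide runs behind them at x = 55 to 85 mm, its top 174 mm above the bench.
- hook_mid (a point): Centre of the middle hook, level with the prongs' middle, 161 mm above the bench; axes as the rack's. Each hook is two level prongs 8 mm thick with a 20 mm gap, whose tips 31 mm to -x turn up 16 mm. To take a tool off: raise it 20 to 40 mm straight up (more brings the foot against the prongs), then draw it at least 70 mm along -x, its neck between the prongs.
- stamp_square: Stamp, 140 mm tall: steel foot 18 mm thick, steel neck 14 mm across, brass collar 40 mm across at 72 to 78 mm height, then a wooden handle 32 mm across to the top: grip it there. 0.2 to 0.4 kg, mostly the foot. Origin: centre of the underside, z up. Hangs by its collar on a hook of the rack; may be absent. Foot: 50 by 50 mm square.
- stamp_round: Stamp, 140 mm tall: steel foot 18 mm thick, steel neck 14 mm across, brass collar 40 mm across at 72 to 78 mm height, then a wooden handle 32 mm across to the top: grip it there. 0.2 to 0.4 kg, mostly the foot. Origin: centre of the underside, z up. Hangs by its collar on a hook of the rack; may be absent. Foot: round, 54 mm across.
- stamp_oblong: Stamp, 140 mm tall: steel foot 18 mm thick, steel neck 14 mm across, brass collar 40 mm across at 72 to 78 mm height, then a wooden handle 32 mm across to the top: grip it there. 0.2 to 0.4 kg, mostly the foot. Origin: centre of the underside, z up. Hangs by its collar on a hook of the rack; may be absent. Foot: oblong, 62 (x) by 40 mm.
- stamp_cross: Stamp, 140 mm tall: steel foot 18 mm thick, steel neck 14 mm across, brass collar 40 mm across at 72 to 78 mm height, then a wooden handle 32 mm across to the top: grip it there. 0.2 to 0.4 kg, mostly the foot. Origin: centre of the underside, z up. Hangs by its collar on a hook of the rack; may be absent. Foot: cross of two 56 by 22 mm bars.
- burnisher: Slim burnisher all of pale wood, hanging on one of the five hooks among the stamps: thin handle 20 mm across, 113 mm tall, no steel foot. To be left hanging. Origin at its lower end.
- maul: Standing maul, white head 80 mm across, dark wooden handle, 175 mm tall. Leave alone.
- jar: Jar 64 mm across, 80 mm tall. Leave alone.
- swivel_knife: Steel swivel knife lying on the bench, 125 mm long. Leave alone.
- pot: Terracotta pot 84 mm across, 100 mm tall. Leave alone.
Not all that is in view belongs to the job. What is shaped like the stamp_round but green or purple is not meant.

How it is judged:
On the way, in this order (a step that is already met when the one before it is completed fails the run):
1. the carriage is pulled all the way out (value of joint carriage above 0.195 m), for 0.2 s.
2. every stamp stands upright on the carriage's floor while the carriage is still out (x of stamp_square in the frame of carriage_floor between -0.08 and 0.08 m and y of stamp_square in the frame of carriage_floor between -0.08 and 0.08 m and z of stamp_square in the frame of carriage_floor between -0.006 and 0.008 m and angle between each of stamp_square, stamp_round, stamp_oblong, stamp_cross's own z axis and vertical below 0.12 rad and x of stamp_round in the frame of carriage_floor between -0.08 and 0.08 m and y of stamp_round in the frame of carriage_floor between -0.08 and 0.08 m and z of stamp_round in the frame of carriage_floor between -0.006 and 0.008 m and x of stamp_oblong in the frame of carriage_floor between -0.08 and 0.08 m and y of stamp_oblong in the frame of carriage_floor between -0.08 and 0.08 m and z of stamp_oblong in the frame of carriage_floor between -0.006 and 0.008 m and x of stamp_cross in the frame of carriage_floor between -0.08 and 0.08 m and y of stamp_cross in the frame of carriage_floor between -0.08 and 0.08 m and z of stamp_cross in the frame of carriage_floor between -0.006 and 0.008 m and value of joint carriage above 0.15 m), for 0.2 s.
At the end, for the whole second after the job is handed in: The carriage is home (within 8 mm), every stamp stands upright (within 7 degrees) and still on its floor, the dial rests in the stop whose number is the number of stamps (within 0.15 rad), and the burnisher still hangs where it was (within 30 mm) (x of stamp_square in the frame of carriage_floor between -0.08 and 0.08 m and y of stamp_square in the frame of carriage_floor between -0.08 and 0.08 m and z of stamp_square in the frame of carriage_floor between -0.006 and 0.008 m and angle between each of stamp_square, stamp_round, stamp_oblong, stamp_cross's own z axis and vertical below 0.12 rad and x of stamp_round in the frame of carriage_floor between -0.08 and 0.08 m and y of stamp_round in the frame of carriage_floor between -0.08 and 0.08 m and z of stamp_round in the frame of carriage_floor between -0.006 and 0.008 m and x of stamp_oblong in the frame of carriage_floor between -0.08 and 0.08 m and y of stamp_oblong in the frame of carriage_floor between -0.08 and 0.08 m and z of stamp_oblong in the frame of carriage_floor between -0.006 and 0.008 m and x of stamp_cross in the frame of carriage_floor between -0.08 and 0.08 m and y of stamp_cross in the frame of carriage_floor between -0.08 and 0.08 m and z of stamp_cross in the frame of carriage_floor between -0.006 and 0.008 m and linear speed of each of stamp_square, stamp_round, stamp_oblong, stamp_cross below 0.02 m/s and value of joint carriage below 0.008 m and ((value of joint dial between 1.9444 and 2.2444 rad and not (height (world z) of stamp_square below -9 m and height (world z) of rack above -9 m) and not (height (world z) of stamp_round below -9 m and height (world z) of rack above -9 m) and not (height (world z) of stamp_oblong below -9 m and height (world z) of rack above -9 m) and not (height (world z) of stamp_cross below -9 m and height (world z) of rack above -9 m)) or (value of joint dial between 1.4208 and 1.7208 rad and ((height (world z) of stamp_square below -9 m and height (world z) of rack above -9 m) or (height (world z) of stamp_round below -9 m and height (world z) of rack above -9 m) or (height (world z) of stamp_oblong below -9 m and height (world z) of rack above -9 m) or (height (world z) of stamp_cross below -9 m and height (world z) of rack above -9 m)) and not (height (world z) of each of stamp_square, stamp_round below -9 m and height (world z) of rack above -9 m) and not (height (world z) of each of stamp_square, stamp_oblong below -9 m and height (world z) of rack above -9 m) and not (height (world z) of each of stamp_square, stamp_cross below -9 m and height (world z) of rack above -9 m) and not (height (world z) of each of stamp_round, stamp_oblong below -9 m and height (world z) of rack above -9 m) and not (height (world z) of each of stamp_round, stamp_cross below -9 m and height (world z) of rack above -9 m) and not (height (world z) of each of stamp_oblong, stamp_cross below -9 m and height (world z) of rack above -9 m)) or (value of joint dial between 0.897198 and 1.1972 rad and ((height (world z) of each of stamp_square, stamp_round below -9 m and height (world z) of rack above -9 m) or (height (world z) of each of stamp_square, stamp_oblong below -9 m and height (world z) of rack above -9 m) or (height (world z) of each of stamp_square, stamp_cross below -9 m and height (world z) of rack above -9 m) or (height (world z) of each of stamp_round, stamp_oblong below -9 m and height (world z) of rack above -9 m) or (height (world z) of each of stamp_round, stamp_cross below -9 m and height (world z) of rack above -9 m) or (height (world z) of each of stamp_oblong, stamp_cross below -9 m and height (world z) of rack above -9 m)))) and distance of burnisher from where it was at the start of the episode below 0.03 m); the robot touches nothing.
It fails at once if the maul, jar, knife or pot is shifted by more than 50 mm (distance of any of maul, jar, swivel_knife, pot from where it was at the start of the episode above 0.05 m).
It fails at once if the burnisher is taken off its hook (moved by more than 60 mm) (distance of burnisher from where it was at the start of the episode above 0.06 m).
Of stamp_square, stamp_round, stamp_oblong, stamp_cross only 2 to 4 are there at a start; the rules pass over those that are not, and their reading is None.
At some moment in a run one of stamp_square, stamp_round, stamp_oblong, stamp_cross may be knocked a few centimetres aside while the robot is not near it.
Once in a run the grip may slacken for a moment while it holds something.
It also fails if it takes over 208 s, if anything falls off the work surface, if the arm or the gripper's body presses on something with over 40 N, if the wrist force passes 120 N, or if a joint passes its speed limit or range.

## Robot

A 7-joint arm with a two-finger parallel gripper is mounted at the origin on the work surface. World frame = base frame: x ahead of the robot, y to its left, z up, the work surface at z = 0. Lengths are in m, angles in rad, forces in N, time in s.
With the tool pointing down it reaches from about 0.4 to 0.85 m from the base axis. Payload 10.4 kg.
Tool frame: the origin (TCP) lies at the very end of the fingers, on their centre line; the grasp point (between the pads) lies 19 mm behind it (r.pinch_z is the distance from the TCP to the grasp point, in m); z points along the fingers, y is the line along which they close (so a half turn about z gives the same grasp; the last joint's range is limited). The gripper opens to 87 mm and grips with 3 to 60 N. Pads are 19 mm wide; open, the fingers measure 117 mm over their backs; the gripper's body (75 mm by 190 mm) begins 51 mm behind the grasp point.
Start: joints at [-1.222, 0.332, -0.065, 1.46, 0.022, 1.35, -0.088], TCP at [0.227, 0.582, 0.223] pointing down, gripper open.
Joint ranges: [-2.6, 2.6], [-0.5, 2.12], [-1.47, 1.34], [0.16, 2.42], [-1.27, 4.41], [0.06, 2.06], [-2.6, 2.6]. Speed limits (rad/s): [2.22, 2.22, 2.79, 2.79, 3.14, 3.14, 3.14].

## Interface

Orientations are given as a unit quaternion [x, y, z, w].
In Python, from bench import r, camera gives the robot as it stands. The module is installed in compiled form; this text tells all that it offers.
- The arm moves only by the shell command python3 -m pendant 'ROWS' [FORCE]. ROWS is JSON, a list of rows, each an object with "dp": the shift along the tool's x, y, z as a fraction of full scale, a list of three; "rotation": the turn, a rotation vector about the tool's x, y, z as a fraction of full scale, a list of three; "jaw": the opening, from 0 (shut) to 1 (fully open). A call has 1 to 8 rows; each row is the pose to reach, as a shift and turn from the pose commanded when the call began, along the tool's axes at that moment, turning the shorter way round; what a row does not reach only later rows make up. Full scale, the value 1, is 0.15 m for a shift and 2 pi rad for a turn. A row lasts 1/8 s, in which the tool goes at most 62.5 mm and 10.7 degrees, less where a joint would pass 70% of its speed; a pose out of reach is approached as far as the arm can. A call with a number of a shift or a turn outside -1 to 1 is refused whole. A call with a gripper value outside its range is refused whole. The fingers move at their own pace and stop on an object; FORCE is the grip in N (left out, the last holds). Time passes only in rows, so rows that repeat a pose let the fingers close. It gives the time, the measured TCP pose, the force, the opening and the grip force at its end, in the units of the state.
- r.read_state(): the state, without advancing time (a new reading comes with each control period).
- camera(name): name is "side" or "top" or "wrist"; returns a dict with "image" (400x640x3 uint8, red, green, blue), "z_map" (400x640 float32, m along the optical axis (not along the pixel's ray), 0 where there is no reading), "mtx" (3x3 intrinsics, pixels), "T" (4x4, takes a point from camera to world coordinates). Camera axes: x right, y down, z forward; pixel columns grow to the right and rows downward; lengths in m; the calibration is good to about 2 mm. A picture is of the moment at which its call begins.
- r.close_job(): hands the job in; it is judged then, once.
The state is a dict: "time": time; "joint_positions": joint angles; "joint_vel": joint speeds; "joint_torque": joint torques, N m; "ee_pos": TCP position; "eef_rot": TCP orientation; "ft_force": force on the tool from outside, world axes, zero at the start; "torque": the same for the moment, N m; "width": finger opening in m; "grip_force": force on a finger pad.
Only numpy, scipy, OpenCV 4.12 (cv2) and the standard library are available. Lean on these libraries where they do the work, as an engineer would, in place of code of your own. Each camera call takes 0.05 s, during which the arm holds its last target. There are 200 camera calls.

## Working session

There is one attempt and no reset: what is moved stays moved. The work goes in short steps, Python scripts to look and compute and a shell command to move; the robot and the scene stay as the last step left them, time stands still between calls to the robot, and variables do not carry over. Pictures are saved under pics/ and viewed, at most 14 in all, crops included, and the job is handed in when it is done.

```bash
mkdir -p pics; python3 - <<'E'
from bench import r,camera
import cv2,numpy as np
for n in("top","side"):
    c=camera(n);cv2.imwrite(f"pics/{n}0.png",c["image"][:,:,::-1]);np.savez(f"{n}0.npz",**c);print(n,c["mtx"].tolist(),c["T"].round(3).tolist())
s=r.read_state();print(s,r.pinch_z)
E
```

```text
top [[458.2228673989353, 0.0, 322.74559008037943], [0.0, 458.2228673989353, 205.70989740759327], [0.0, 0.0, 1.0]] [[-0.003, -0.998, 0.068, 0.454], [-1.0, 0.002, -0.013, 0.012], [0.013, -0.068, -0.998, 1.428], [0.0, 0.0, 0.0, 1.0]]
side [[510.1460909062637, 0.0, 314.967023953107], [0.0, 510.1460909062637, 189.0440372190054], [0.0, 0.0, 1.0]] [[0.044, 0.757, -0.652, 1.41], [0.999, -0.037, 0.026, -0.019], [-0.005, -0.653, -0.757, 1.105], [0.0, 0.0, 0.0, 1.0]]
{'time': 0.1, 'joint_positions': array([-1.2216039 ,  0.33280087, -0.06470284,  1.46084888,  0.02156199,
        1.34990524, -0.0885115 ]), 'joint_vel': array([-2.88649171e-03, -6.53118841e-04,  6.97807314e-04, -2.86360692e-03,
       -3.01758528e-06, -4.46740630e-04, -1.08779894e-04]), 'joint_torque': array([ 1.24225098e-03, -6.24538493e+01,  2.45282531e-02, -3.90718460e+01,
       -6.13358687e-02,  3.66648508e-02,  8.32302931e-05]), 'ee_pos': array([0.22691747, 0.58197978, 0.22184241]), 'eef_rot': array([ 1.84826424e-01,  9.82770976e-01, -6.25336135e-04, -1.07651237e-04]), 'ft_force': array([ 0.71114046, -0.00146529, -0.3675437 ]), 'torque': array([-2.37448589e-02, -9.44692309e-06,  1.77206945e-02]), 'grip_force': 0.0, 'width': 0.0869909843060931} 0.0187
```

View pics/top0.png

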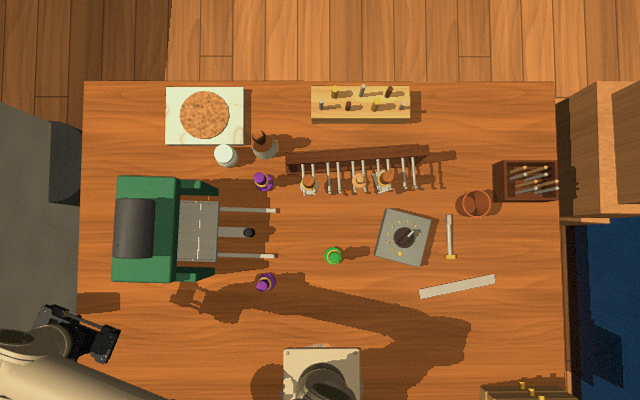

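View pics/side0.png

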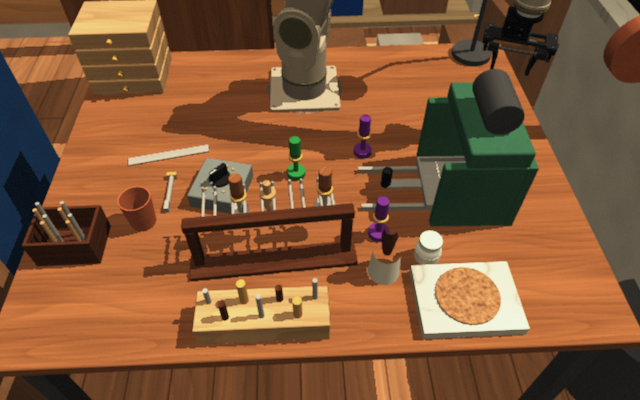

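The top view shows the machine at left with the carriage handle at (249,232), the dial at (406,237), and the rack hooks at about x = 308…409, row 180. The hooks seem to hold tools at 308, 360 and 387. I'll zoom in and deproject.

```bash
cat > h.py <<'E'
import numpy as np,cv2
def cloud(c):
    z=c["z_map"];K=c["mtx"];v,u=np.mgrid[:z.shape[0],:z.shape[1]]
    P=np.stack([(u-K[0,2])/K[0,0]*z,(v-K[1,2])/K[1,1]*z,z],-1)
    return P@c["T"][:3,:3].T+c["T"][:3,3]
def at(P,u,v,w=1): return np.median(P[v-w:v+w+1,u-w:u+w+1].reshape(-1,3),0).round(4)
E
python3 - <<'E'
import numpy as np,cv2
from h import *
c=np.load("top0.npz");P=cloud(c);im=c["image"]
a=cv2.resize(im[130:290,220:440],None,fx=3.6,fy=3.6,interpolation=cv2.INTER_CUBIC);cv2.imwrite("pics/t1.png",a[:,:,::-1])
s=np.load("side0.npz");b=cv2.resize(s["image"][130:280,170:400],None,fx=3.4,fy=3.4,interpolation=cv2.INTER_CUBIC);cv2.imwrite("pics/s1.png",b[:,:,::-1])
for n,(u,v) in dict(handle=(249,232),dial=(406,237),st1=(309,174),b=(361,174),st4=(388,174),rail1=(290,160),rail2=(424,150),tray=(200,230),m1=(125,181),m2=(125,278)).items(): print(n,at(P,u,v))
E
```

```text
handle [0.4689 0.2096 0.0814]
dial [ 0.4531 -0.2481  0.0931]
st1 [0.6516 0.0342 0.0063]
b [ 0.6273 -0.1133  0.1699]
st4 [ 0.6189 -0.1764  0.2324]
rail1 [0.6659 0.085  0.1748]
rail2 [ 0.6938 -0.2866  0.174 ]
tray [0.476  0.3677 0.0261]
m1 [0.5955 0.4947 0.2747]
m2 [0.3535 0.4879 0.2747]
```

View pics/t1.png

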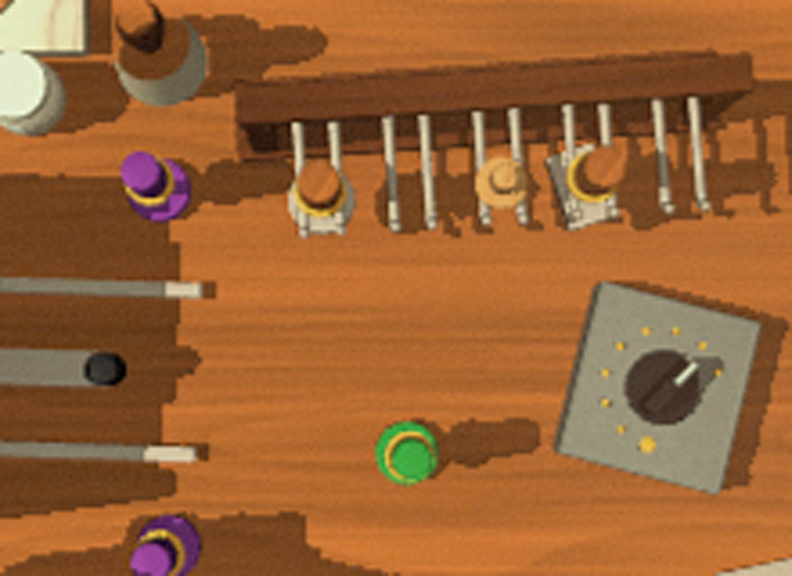

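View pics/s1.png

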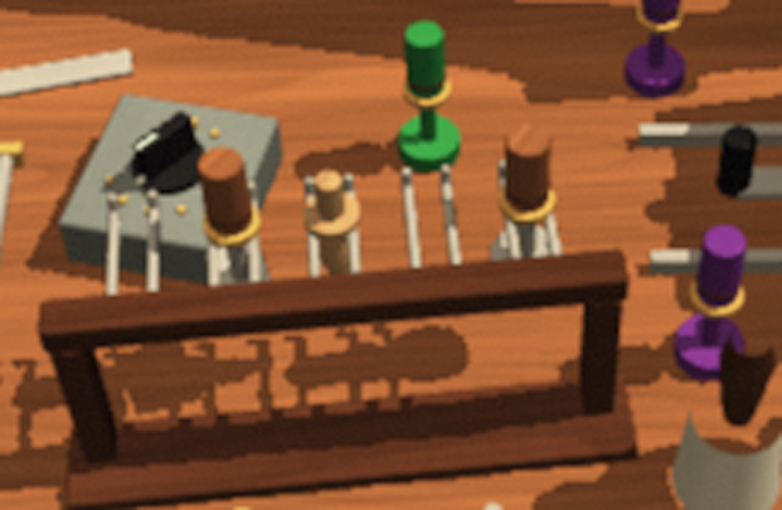

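The rack holds two wooden-handled steel stamps, at crop (320,180) on hook 1 and (595,170) on hook 4. The pale burnisher is on hook 3 and hooks 2 and 5 are empty. The dial pointer is near stop 6 or 7, with the large stud at bottom left. Next I'll measure these precisely.

```bash
python3 - <<'E'
import numpy as np,cv2
from h import *
for cam in("top","side"):
    c=np.load(cam+"0.npz");P=cloud(c)
    def sel(x0,x1,y0,y1,z0,z1):
        Q=P.reshape(-1,3);m=(Q[:,0]>x0)&(Q[:,0]<x1)&(Q[:,1]>y0)&(Q[:,1]<y1)&(Q[:,2]>z0)&(Q[:,2]<z1);return Q[m]
    def rep(n,Q):
        if len(Q)<4: print(cam,n,len(Q));return
        (cx,cy),wh,a=cv2.minAreaRect(Q[:,:2].astype(np.float32));print(cam,n,len(Q),"c",np.round((cx,cy),4),"wh",np.round(wh,3),"a",round(a,2),"zmean",Q[:,2].mean().round(4))
    rep("handle",sel(.43,.51,.17,.25,.076,.09))
    rep("bar",sel(.40,.51,-.3,-.2,.088,.1))
    rep("console",sel(.35,.56,-.36,-.14,.045,.055))
    rep("rail",sel(.6,.75,-.32,.15,.168,.18))
    rep("tops",sel(.56,.68,-.03,.09,.225,.24))
    rep("tops4",sel(.56,.68,-.23,-.12,.225,.24))
    rep("burn",sel(.56,.68,-.15,-.08,.19,.215))
    rep("collar?",sel(.56,.655,-.15,-.08,.166,.176))
    rep("hood",sel(.3,.65,.38,.62,.268,.282))
    rep("traytop",sel(.37,.58,.26,.4,.036,.046))
    rep("rails",sel(.37,.58,.1,.3,.005,.06))
    rep("purp1",sel(.57,.66,.12,.24,.03,.2)); rep("purp2",sel(.3,.4,.12,.24,.03,.2)); rep("green",sel(.36,.48,-.08,.02,.03,.2)); rep("foot4",sel(.54,.66,-.24,-.1,.08,.115)); rep("foot1",sel(.54,.66,-.02,.09,.08,.115))
c=np.load("top0.npz");P=cloud(c);im=c["image"]
print("studL",at(P,400,254),"stud7",at(P,415,226),"ptr",at(P,411,234,0),"ctr",at(P,404,238,0))
E
```

```text
top handle 69 c [0.469  0.2144] wh [0.023 0.027] a 0.21 zmean 0.0813
top bar 88 c [ 0.4531 -0.2474] wh [0.014 0.051] a 45.25 zmean 0.0944
top console 1771 c [ 0.4529 -0.247 ] wh [0.141 0.149] a 75.24 zmean 0.0499
top rail 1658 c [ 0.6473 -0.1022] wh [0.101 0.399] a 3.67 zmean 0.1736
top tops 112 c [0.6034 0.0356] wh [0.029 0.031] a 89.99 zmean 0.2322
top tops4 111 c [ 0.6139 -0.1742] wh [0.031 0.029] a 26.44 zmean 0.2325
top burn 47 c [ 0.6086 -0.1037] wh [0.017 0.019] a 1.2 zmean 0.2048
top collar? 132 c [ 0.6147 -0.1041] wh [0.036 0.076] a 89.35 zmean 0.1707
top hood 3590 c [0.4774 0.4522] wh [0.144 0.269] a 89.95 zmean 0.2748
top traytop 221 c [0.4742 0.3547] wh [0.087 0.182] a 88.92 zmean 0.0399
top rails 806 c [0.4748 0.2001] wh [0.2   0.207] a 89.9 zmean 0.0177
top purp1 167 c [0.6213 0.1755] wh [0.033 0.038] a 14.78 zmean 0.119
top purp2 171 c [0.3211 0.1648] wh [0.037 0.035] a 44.75 zmean 0.1201
top green 144 c [ 0.398 -0.036] wh [0.035 0.035] a 89.87 zmean 0.1219
top foot4 132 c [ 0.6139 -0.1723] wh [0.062 0.036] a 17.63 zmean 0.1094
top foot1 84 c [0.6152 0.0553] wh [0.1  0
[... 594 characters left out ...]
 0.1701
side hood 2359 c [0.4797 0.4498] wh [0.273 0.14 ] a 0.01 zmean 0.2738
side traytop 171 c [0.4763 0.3536] wh [0.084 0.187] a 87.58 zmean 0.0389
side rails 842 c [0.4697 0.2165] wh [0.202 0.183] a 75.59 zmean 0.0199
side purp1 381 c [0.6268 0.1749] wh [0.038 0.035] a 86.21 zmean 0.105
side purp2 310 c [0.323  0.1653] wh [0.036 0.039] a 84.7 zmean 0.1029
side green 325 c [ 0.4015 -0.037 ] wh [0.037 0.037] a 87.47 zmean 0.1027
side foot4 72 c [ 0.6145 -0.1533] wh [0.104 0.032] a 77.54 zmean 0.1097
side foot1 75 c [0.5956 0.0349] wh [0.051 0.032] a 89.31 zmean 0.1097
studL [ 0.4025 -0.2371  0.0554] stud7 [ 0.486  -0.2828  0.0539] ptr [ 0.4618 -0.2632  0.0927] ctr [ 0.4502 -0.2427  0.0922]
```

```bash
python3 -m pendant '[{"dp":[0,0,-0.2],"rotation":[0,0,-0.03],"jaw":0.8},{"dp":[0,0,-0.2],"rotation":[0,0,-0.0592],"jaw":0.8},{"dp":[0,0,-0.2],"rotation":[0,0,-0.0592],"jaw":0.8},{"dp":[0,0,-0.2],"rotation":[0,0,-0.0592],"jaw":0.8}]' 40; python3 - <<'E'
import numpy as np
from h import *
c=np.load("top0.npz");P=cloud(c);Q=P.reshape(-1,3)
m=(Q[:,0]>.3)&(Q[:,0]<.65)&(Q[:,1]>.2)
for z0,z1 in((.05,.15),(.15,.26),(.268,.282),(.29,.6)):
    q=Q[m&(Q[:,2]>z0)&(Q[:,2]<z1)&(Q[:,1]<.56)];print(z0,len(q),q.min(0).round(3),q.max(0).round(3))
E
```

```text
time: 0.6
ee_pos: [0.227, 0.582, 0.2519]
eef_rot: [0.002, 1.0, -0.001, -0.0]
ft_force: [-0.5, 0.5, 0.3]
width: 0.0699
grip_force: 0.0
0.05 385 [0.34  0.201 0.051] [0.606 0.428 0.15 ]
0.15 970 [0.34  0.317 0.15 ] [0.609 0.546 0.26 ]
0.268 3984 [0.343 0.367 0.268] [0.612 0.525 0.282]
0.29 2392 [0.407 0.404 0.301] [0.547 0.496 0.37 ]
```

```bash
python3 -m pendant '[{"dp":[0,-0.333,0],"rotation":[0,0,0],"jaw":0.8},{"dp":[-0.05,-0.667,0],"rotation":[0,0,0],"jaw":0.8},{"dp":[-0.1,-1,0],"rotation":[0,0,0],"jaw":0.8}]' && python3 -m pendant '[{"dp":[-0.1,-0.333,0],"rotation":[0,0,0],"jaw":0.8},{"dp":[-0.2,-0.667,0],"rotation":[0,0,0],"jaw":0.8},{"dp":[-0.3,-1,0],"rotation":[0,0,0],"jaw":0.8},{"dp":[-0.3,-1,0],"rotation":[0,0,0],"jaw":0.8}]'
```

```text
time: 0.98
ee_pos: [0.2421, 0.4306, 0.2521]
eef_rot: [0.002, 1.0, -0.0, -0.0]
ft_force: [0.4, 0.1, 0.0]
width: 0.07
grip_force: 0.0
time: 1.48
ee_pos: [0.2883, 0.2793, 0.2526]
eef_rot: [0.004, 1.0, 0.0, 0.0]
ft_force: [-0.5, 0.6, 0.2]
width: 0.0697
grip_force: 0.0
```

```bash
python3 -m pendant '[{"dp":[-0.3,-0.3,0],"rotation":[0,0,0],"jaw":0.8},{"dp":[-0.65,-0.45,0.1],"rotation":[0,0,0],"jaw":0.8},{"dp":[-1,-0.45,0.4],"rotation":[0,0,0],"jaw":0.8},{"dp":[-1,-0.45,0.4],"rotation":[0,0,0],"jaw":0.8}]' && python3 -m pendant '[{"dp":[-0.2,0,0],"rotation":[0,0,0],"jaw":0.8},{"dp":[-0.2,0,0.1],"rotation":[0,0,0],"jaw":0.8},{"dp":[-0.2,0,0.1],"rotation":[0,0,0],"jaw":0.8}]'
```

```text
time: 1.98
ee_pos: [0.4377, 0.2138, 0.189]
eef_rot: [0.002, 1.0, -0.002, -0.002]
ft_force: [-0.2, -0.5, 1.0]
width: 0.0695
grip_force: 0.0
time: 2.35
ee_pos: [0.4655, 0.2153, 0.1764]
eef_rot: [-0.0, 1.0, -0.0, -0.001]
ft_force: [0.1, -0.7, 0.6]
width: 0.0697
grip_force: 0.0
```

```bash
python3 -m pendant '[{"dp":[-0.015,0,0.3],"rotation":[0,0,0],"jaw":0.8},{"dp":[-0.015,0,0.6],"rotation":[0,0,0],"jaw":0.8},{"dp":[-0.015,0,0.85],"rotation":[0,0,0],"jaw":0.8},{"dp":[-0.015,0,0.85],"rotation":[0,0,0],"jaw":0.8},{"dp":[-0.015,0,0.85],"rotation":[0,0,0],"jaw":0.1},{"dp":[-0.015,0,0.85],"rotation":[0,0,0],"jaw":0.1},{"dp":[-0.015,0,0.85],"rotation":[0,0,0],"jaw":0.1},{"dp":[-0.015,0,0.85],"rotation":[0,0,0],"jaw":0.1}]' 40
```

```text
time: 3.35
ee_pos: [0.4696, 0.215, 0.0506]
eef_rot: [-0.0, 1.0, 0.0, 0.0]
ft_force: [0.2, 0.4, 0.2]
width: 0.0375
grip_force: 0.0
```

```bash
python3 -m pendant '[{"dp":[0,0,0],"rotation":[0,0,0],"jaw":0},{"dp":[0,0,0],"rotation":[0,0,0],"jaw":0},{"dp":[0,0,0],"rotation":[0,0,0],"jaw":0},{"dp":[0,-0.1,0],"rotation":[0,0,0],"jaw":0},{"dp":[0.01,-0.3,0],"rotation":[0,0,0],"jaw":0},{"dp":[0.02,-0.5,0],"rotation":[0,0,0],"jaw":0},{"dp":[0.025,-0.7,0],"rotation":[0,0,0],"jaw":0},{"dp":[0.025,-0.7,0],"rotation":[0,0,0],"jaw":0}]' 40
```

```text
time: 4.35
ee_pos: [0.4657, 0.1067, 0.0502]
eef_rot: [0.002, 1.0, -0.0, 0.0]
ft_force: [-0.3, -1.4, 2.4]
width: 0.0269
grip_force: 40.0
```

```bash
python3 -m pendant '[{"dp":[0,-0.15,0],"rotation":[0,0,0],"jaw":0},{"dp":[0.01,-0.3,0],"rotation":[0,0,0],"jaw":0},{"dp":[0.018,-0.45,0],"rotation":[0,0,0],"jaw":0},{"dp":[0.018,-0.55,0],"rotation":[0,0,0],"jaw":0},{"dp":[0.018,-0.55,0],"rotation":[0,0,0],"jaw":0}]'; python3 -m pendant '[{"dp":[0,-0.05,0],"rotation":[0,0,0],"jaw":0},{"dp":[0,-0.1,0],"rotation":[0,0,0],"jaw":0},{"dp":[0,-0.1,0],"rotation":[0,0,0],"jaw":0}]'
```

```text
time: 4.97
ee_pos: [0.463, 0.0262, 0.0502]
eef_rot: [0.001, 1.0, -0.0, -0.0]
ft_force: [-0.3, -2.9, 5.1]
width: 0.027
grip_force: 40.0
time: 5.35
ee_pos: [0.4626, 0.013, 0.0501]
eef_rot: [-0.0, 1.0, 0.0, -0.001]
ft_force: [-4.3, -1.3, 7.8]
width: 0.0271
grip_force: 40.0
```

```bash
python3 -m pendant '[{"dp":[0,-0.04,0],"rotation":[0,0,0],"jaw":0},{"dp":[0,-0.04,0],"rotation":[0,0,0],"jaw":0}]'; python3 -m pendant '[{"dp":[0,-0.04,0],"rotation":[0,0,0],"jaw":0},{"dp":[0,-0.04,0],"rotation":[0,0,0],"jaw":0}]'
```

```text
time: 5.6
ee_pos: [0.4626, 0.0115, 0.05]
eef_rot: [-0.002, 1.0, 0.002, -0.0]
ft_force: [-1.6, 7.2, 4.2]
width: 0.0307
grip_force: 4.0
time: 5.85
ee_pos: [0.4626, 0.008, 0.05]
eef_rot: [-0.002, 1.0, 0.004, -0.0]
ft_force: [-2.5, 44.0, -1.1]
width: 0.0364
grip_force: 22.3
```

Stop reached, and the grip slackened once just before it. Next I back off, release, rise and check with the camera.

```bash
python3 -m pendant '[{"dp":[0,0.06,0],"rotation":[0,0,0],"jaw":0.65},{"dp":[0,0.06,0],"rotation":[0,0,0],"jaw":0.65},{"dp":[0,0.06,0],"rotation":[0,0,0],"jaw":0.65},{"dp":[0,0.06,-0.3],"rotation":[0,0,0],"jaw":0.65},{"dp":[0,0.06,-0.6],"rotation":[0,0,0],"jaw":0.65},{"dp":[0,0.06,-1],"rotation":[0,0,0],"jaw":0.65},{"dp":[0,0.06,-1],"rotation":[0,0,0],"jaw":0.65}]'; python3 -m pendant '[{"dp":[0,0,-0.4],"rotation":[0,0,0],"jaw":0.65},{"dp":[0,0,-0.4],"rotation":[0,0,0],"jaw":0.65}]'; python3 - <<'E'
from bench import camera
from h import *
c=camera("side");np.savez("side1.npz",**c);t=camera("top");np.savez("top1.npz",**t);cv2.imwrite("pics/side1.png",c["image"][:,:,::-1])
for cam,cc in(("side",c),("top",t)):
    Q=cloud(cc).reshape(-1,3)
    for n,b in dict(tray=(.36,.58,.09,.312,.036,.046),floor=(.38,.56,.12,.3,.02,.03),handle=(.44,.49,-.02,.05,.076,.088)).items():
        m=np.all([(Q[:,i]>b[2*i])&(Q[:,i]<b[2*i+1]) for i in range(3)],0);q=Q[m]
        print(cam,n,len(q),[np.round(v,3) for v in cv2.minAreaRect(q[:,:2].astype(np.float32))] if len(q)>3 else "")
E
```

```text
time: 6.72
ee_pos: [0.4653, 0.009, 0.2042]
eef_rot: [0.0, 1.0, 0.001, 0.004]
ft_force: [0.1, 0.4, -1.0]
width: 0.0567
grip_force: 0.0
time: 6.98
ee_pos: [0.4646, 0.009, 0.2631]
eef_rot: [0.0, 1.0, 0.001, 0.003]
ft_force: [0.6, -0.6, -0.4]
width: 0.0569
grip_force: 0.0
side tray 437 [array([0.47 , 0.202]), array([0.183, 0.188]), np.float64(88.046)]
side floor 2240 [array([0.47 , 0.205]), array([0.17, 0.18]), np.float64(89.618)]
side handle 65 [array([0.464, 0.012]), array([0.031, 0.024]), np.float64(12.549)]
top tray 383 [array([0.469, 0.202]), array([0.183, 0.182]), np.float64(88.025)]
top floor 2628 [array([0.469, 0.21 ]), array([0.18 , 0.173]), np.float64(89.519)]
top handle 0
```

View pics/side1.png

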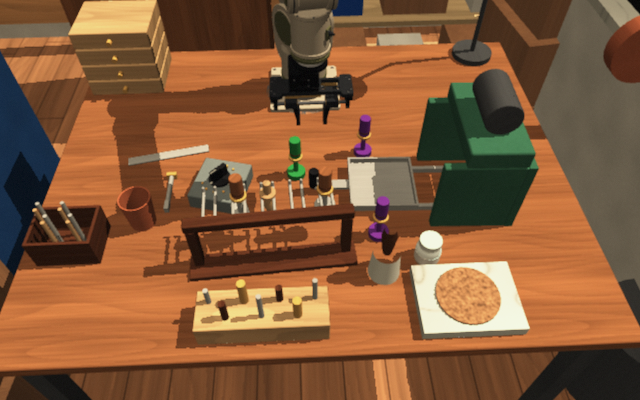

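The view shows the tray fully out (its corners are at about (348,160)–(435,208)) with the handle at (313,178) and the rack undisturbed. Now for the hook 1 stamp.

```bash
python3 -m pendant '[{"dp":[-0.3,0.05,0],"rotation":[0,0,0],"jaw":0.65},{"dp":[-0.6,0.1,0],"rotation":[0,0,0],"jaw":0.65},{"dp":[-0.93,0.17,0],"rotation":[0,0,0],"jaw":0.65},{"dp":[-0.93,0.17,0],"rotation":[0,0,0],"jaw":0.65},{"dp":[-0.93,0.17,0],"rotation":[0,0,0],"jaw":0.65}]'; python3 - <<'E'
from bench import camera
from h import *
c=camera("wrist");cv2.imwrite("pics/w1.png",c["image"][:,:,::-1])
Q=cloud(c).reshape(-1,3);m=(abs(Q[:,0]-.604)<.05)&(abs(Q[:,1]-.035)<.05)&(Q[:,2]>.222)&(Q[:,2]<.24);q=Q[m]
print(len(q),cv2.minAreaRect(q[:,:2].astype(np.float32)) if len(q)>3 else "")
E
```

```text
time: 7.7
ee_pos: [0.6016, 0.0341, 0.2584]
eef_rot: [0.0, 1.0, -0.001, -0.001]
ft_force: [-0.7, -0.7, 0.4]
width: 0.0567
grip_force: 0.0
1584 ((0.601782500743866, 0.03492265194654465), (0.030835550278425217, 0.030737122520804405), 49.06193923950195)
```

View pics/w1.png

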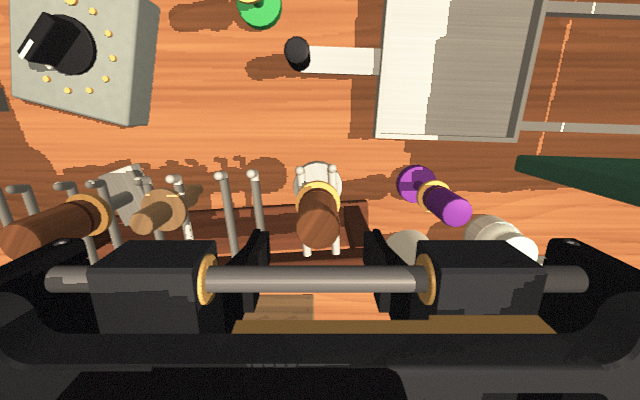

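The wrist view shows the round-footed stamp centred at about (318,215) between the fingers, with rail clearance behind. Next I descend and grip.

```bash
python3 -m pendant '[{"dp":[-0.008,0,0.2],"rotation":[0,0,0],"jaw":0.65},{"dp":[-0.008,0,0.4],"rotation":[0,0,0],"jaw":0.65},{"dp":[-0.008,0,0.5],"rotation":[0,0,0],"jaw":0.65},{"dp":[-0.008,0,0.5],"rotation":[0,0,0],"jaw":0.65},{"dp":[-0.008,0,0.5],"rotation":[0,0,0],"jaw":0.1},{"dp":[-0.008,0,0.5],"rotation":[0,0,0],"jaw":0.1},{"dp":[-0.008,0,0.5],"rotation":[0,0,0],"jaw":0.1},{"dp":[-0.008,0,0.5],"rotation":[0,0,0],"jaw":0.1}]' 45;python3 -m pendant '[{"dp":[0,0,0],"rotation":[0,0,0],"jaw":0.1},{"dp":[0,0,0],"rotation":[0,0,0],"jaw":0.1},{"dp":[0,0,0],"rotation":[0,0,0],"jaw":0.1},{"dp":[0,0,-0.1],"rotation":[0,0,0],"jaw":0.1},{"dp":[0,0,-0.2],"rotation":[0,0,0],"jaw":0.1},{"dp":[0,0,-0.2],"rotation":[0,0,0],"jaw":0.1}]'
```

```text
time: 8.75
ee_pos: [0.6039, 0.0349, 0.1855]
eef_rot: [-0.0, 1.0, 0.0, 0.0]
ft_force: [-0.8, 1.2, 1.2]
width: 0.0313
grip_force: 45.0
time: 9.5
ee_pos: [0.6044, 0.0348, 0.2166]
eef_rot: [-0.0, 1.0, 0.0, 0.001]
ft_force: [-0.2, 0.1, -4.8]
width: 0.0314
grip_force: 45.0
```

```bash
python3 -m pendant '[{"dp":[0.15,-0.008,0],"rotation":[0,0,0],"jaw":0.1},{"dp":[0.4,-0.02,0],"rotation":[0,0,0],"jaw":0.1},{"dp":[0.667,-0.035,0],"rotation":[0,0,0],"jaw":0.1},{"dp":[0.667,-0.035,0],"rotation":[0,0,0],"jaw":0.1}]';python3 -m pendant '[{"dp":[0.05,0.2,0],"rotation":[0,0,0],"jaw":0.1},{"dp":[0.1,0.45,0],"rotation":[0,0,0],"jaw":0.1},{"dp":[0.15,0.75,0],"rotation":[0,0,0],"jaw":0.1},{"dp":[0.22,0.95,0],"rotation":[0,0,0],"jaw":0.1},{"dp":[0.22,0.95,0],"rotation":[0,0,0],"jaw":0.1}]'
```

```text
time: 10.0
ee_pos: [0.5014, 0.0294, 0.2148]
eef_rot: [-0.0, 1.0, 0.001, -0.001]
ft_force: [0.8, 0.5, -3.4]
width: 0.0311
grip_force: 45.0
time: 10.62
ee_pos: [0.4699, 0.175, 0.2147]
eef_rot: [-0.002, 1.0, 0.0, -0.0]
ft_force: [0.1, -0.5, -4.3]
width: 0.0315
grip_force: 45.0
```

```bash
python3 -m pendant '[{"dp":[0,0.2,0],"rotation":[0,0,0],"jaw":0.1},{"dp":[0,0.45,0],"rotation":[0,0,0],"jaw":0.1},{"dp":[0,0.45,0],"rotation":[0,0,0],"jaw":0.1},{"dp":[0,0.45,0.2],"rotation":[0,0,0],"jaw":0.1},{"dp":[0,0.45,0.4],"rotation":[0,0,0],"jaw":0.1},{"dp":[0,0.45,0.55],"rotation":[0,0,0],"jaw":0.1},{"dp":[0,0.45,0.63],"rotation":[0,0,0],"jaw":0.1},{"dp":[0,0.45,0.63],"rotation":[0,0,0],"jaw":0.1}]';python3 -m pendant '[{"dp":[0,0,0.02],"rotation":[0,0,0],"jaw":0.1},{"dp":[0,0,0.02],"rotation":[0,0,0],"jaw":0.1}]'
```

```text
time: 11.62
ee_pos: [0.4707, 0.2388, 0.1202]
eef_rot: [0.0, 1.0, -0.0, -0.0]
ft_force: [0.6, -0.0, -2.9]
width: 0.0313
grip_force: 45.0
time: 11.88
ee_pos: [0.4709, 0.2398, 0.1181]
eef_rot: [-0.0, 1.0, 0.0, 0.0]
ft_force: [0.4, 0.0, -4.0]
width: 0.0315
grip_force: 45.0
```

```bash
python3 -m pendant '[{"dp":[0,0,0.01],"rotation":[0,0,0],"jaw":0.1},{"dp":[0,0,0.018],"rotation":[0,0,0],"jaw":0.1},{"dp":[0,0,0.018],"rotation":[0,0,0],"jaw":0.1}]'
```

```text
time: 12.25
ee_pos: [0.4711, 0.2402, 0.1165]
eef_rot: [-0.0, 1.0, 0.001, 0.001]
ft_force: [-4.5, -1.5, 10.1]
width: 0.0311
grip_force: 45.0
```

Contact confirmed. Now I release, rise and go to the second stamp.

```bash
python3 -m pendant '[{"dp":[0,0,0],"rotation":[0,0,0],"jaw":0.3},{"dp":[0,0,0],"rotation":[0,0,0],"jaw":0.6},{"dp":[0,0,0],"rotation":[0,0,0],"jaw":0.6},{"dp":[0,0,0],"rotation":[0,0,0],"jaw":0.6},{"dp":[0,0,-0.2],"rotation":[0,0,0],"jaw":0.6},{"dp":[0,0,-0.5],"rotation":[0,0,0],"jaw":0.6},{"dp":[0,0,-1],"rotation":[0,0,0],"jaw":0.6},{"dp":[0,0,-1],"rotation":[0,0,0],"jaw":0.6}]'; python3 -m pendant '[{"dp":[-0.1,-0.33,0],"rotation":[0,0,0],"jaw":0.6},{"dp":[-0.2,-0.66,0],"rotation":[0,0,0],"jaw":0.6},{"dp":[-0.3,-1,0],"rotation":[0,0,0],"jaw":0.6}]';python3 -m pendant '[{"dp":[-0.1,-0.33,0],"rotation":[0,0,0],"jaw":0.6},{"dp":[-0.2,-0.66,0],"rotation":[0,0,0],"jaw":0.6},{"dp":[-0.3,-1,0],"rotation":[0,0,0],"jaw":0.6},{"dp":[-0.3,-1,0],"rotation":[0,0,0],"jaw":0.6}]'
```

```text
time: 13.25
ee_pos: [0.4721, 0.2403, 0.2691]
eef_rot: [0.0, 1.0, 0.002, 0.003]
ft_force: [1.1, -0.3, 0.1]
width: 0.0526
grip_force: 0.0
time: 13.62
ee_pos: [0.5157, 0.0881, 0.2642]
eef_rot: [-0.0, 1.0, -0.0, -0.0]
ft_force: [0.5, -0.3, -0.4]
width: 0.0521
grip_force: 0.0
time: 14.12
ee_pos: [0.5605, -0.0654, 0.2641]
eef_rot: [0.003, 1.0, -0.001, -0.0]
ft_force: [-0.8, 0.2, -0.3]
width: 0.0524
grip_force: 0.0
```

```bash
python3 -m pendant '[{"dp":[-0.15,-0.33,0],"rotation":[0,0,0],"jaw":0.6},{"dp":[-0.34,-0.66,0],"rotation":[0,0,0],"jaw":0.6},{"dp":[-0.34,-0.75,0],"rotation":[0,0,0],"jaw":0.6},{"dp":[-0.34,-0.75,0],"rotation":[0,0,0],"jaw":0.6},{"dp":[-0.34,-0.75,0],"rotation":[0,0,0],"jaw":0.6}]'; python3 - <<'E'
from bench import camera
from h import *
def rep(n,c,x,y,z0,z1,d=.05):
    Q=cloud(c).reshape(-1,3);m=(abs(Q[:,0]-x)<d)&(abs(Q[:,1]-y)<d)&(Q[:,2]>z0)&(Q[:,2]<z1);q=Q[m]
    print(n,len(q),cv2.minAreaRect(q[:,:2].astype(np.float32)) if len(q)>3 else "",q[:,2].mean() if len(q) else "")
c=camera("wrist");rep("w st4",c,.615,-.174,.222,.24);rep("w burn",c,.61,-.104,.19,.215,.03)
s=camera("side");np.savez("side2.npz",**s);rep("s placed",s,.47,.24,.155,.175);cv2.imwrite("pics/side2.png",s["image"][100:300,180:480,::-1].repeat(2,0).repeat(2,1))
E
```

```text
time: 14.75
ee_pos: [0.6117, -0.1708, 0.2648]
eef_rot: [-0.001, 1.0, 0.001, 0.0]
ft_force: [-0.2, -0.5, -0.1]
width: 0.0524
grip_force: 0.0
w st4 1485 ((0.6126919984817505, -0.17428278923034668), (0.030589895322918892, 0.030656058341264725), 30.758983612060547) 0.23108439043098758
w burn 569 ((0.6082114577293396, -0.10437006503343582), (0.01884370483458042, 0.01896514557301998), 2.746875286102295) 0.20260236057410053
s placed 96 ((0.4715671241283417, 0.23937514424324036), (0.029160117730498314, 0.031523898243904114), 66.2392578125) 0.16146217786130693
```

View pics/side2.png

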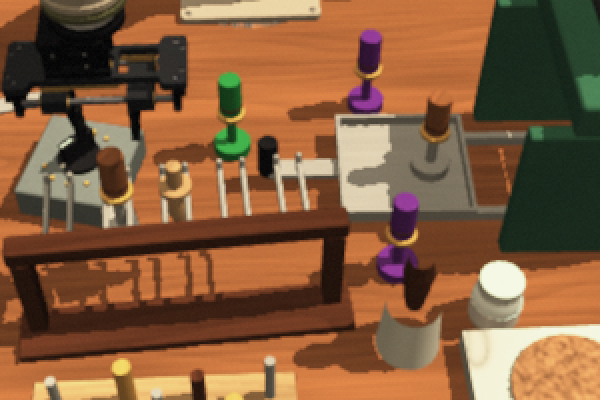

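The first stamp stands upright in the tray (picture ~(433,135)), and the second still hangs at (112,175) with the burnisher beside it. Now I grasp the second.

```bash
python3 -m pendant '[{"dp":[-0.012,-0.024,0.1],"rotation":[0,0,0],"jaw":0.6},{"dp":[-0.012,-0.024,0.3],"rotation":[0,0,0],"jaw":0.6},{"dp":[-0.012,-0.024,0.53],"rotation":[0,0,0],"jaw":0.6},{"dp":[-0.012,-0.024,0.53],"rotation":[0,0,0],"jaw":0.6},{"dp":[-0.012,-0.024,0.53],"rotation":[0,0,0],"jaw":0.1},{"dp":[-0.012,-0.024,0.53],"rotation":[0,0,0],"jaw":0.1},{"dp":[-0.012,-0.024,0.53],"rotation":[0,0,0],"jaw":0.1},{"dp":[-0.012,-0.024,0.53],"rotation":[0,0,0],"jaw":0.1}]' 50;python3 -m pendant '[{"dp":[0,0,0],"rotation":[0,0,0],"jaw":0.1},{"dp":[0,0,0],"rotation":[0,0,0],"jaw":0.1},{"dp":[0,0,-0.1],"rotation":[0,0,0],"jaw":0.1},{"dp":[0,0,-0.2],"rotation":[0,0,0],"jaw":0.1},{"dp":[0,0,-0.2],"rotation":[0,0,0],"jaw":0.1}]'
```

```text
time: 15.85
ee_pos: [0.6142, -0.176, 0.1866]
eef_rot: [-0.0, 1.0, 0.0, 0.001]
ft_force: [0.1, 2.4, 6.0]
width: 0.0313
grip_force: 50.0
time: 16.48
ee_pos: [0.6141, -0.1771, 0.2171]
eef_rot: [0.0, 1.0, -0.0, 0.001]
ft_force: [-0.4, 0.1, -3.4]
width: 0.0309
grip_force: 50.0
```

```bash
python3 -m pendant '[{"dp":[0,0.016,0],"rotation":[0,0,0],"jaw":0.1},{"dp":[0.15,0.008,0],"rotation":[0,0,0],"jaw":0.1},{"dp":[0.4,-0.006,0],"rotation":[0,0,0],"jaw":0.1},{"dp":[0.667,-0.02,0],"rotation":[0,0,0],"jaw":0.1},{"dp":[0.667,-0.02,0],"rotation":[0,0,0],"jaw":0.1}]';python3 -m pendant '[{"dp":[0,0.2,0],"rotation":[0,0,0],"jaw":0.1},{"dp":[0,0.5,0],"rotation":[0,0,0],"jaw":0.1},{"dp":[0,0.85,0],"rotation":[0,0,0],"jaw":0.1},{"dp":[0,1,0],"rotation":[0,0,0],"jaw":0.1}]';python3 -m pendant '[{"dp":[0,0.3,0],"rotation":[0,0,0],"jaw":0.1},{"dp":[0,0.6,0],"rotation":[0,0,0],"jaw":0.1},{"dp":[0.15,0.85,0],"rotation":[0,0,0],"jaw":0.1},{"dp":[0.3,1,0],"rotation":[0,0,0],"jaw":0.1},{"dp":[0.3,1,0],"rotation":[0,0,0],"jaw":0.1}]'
```

```text
time: 17.1
ee_pos: [0.5108, -0.1801, 0.215]
eef_rot: [0.001, 1.0, 0.001, -0.0]
ft_force: [0.7, -0.4, -3.2]
width: 0.0312
grip_force: 50.0
time: 17.6
ee_pos: [0.5134, -0.0255, 0.2149]
eef_rot: [-0.002, 1.0, 0.0, -0.0]
ft_force: [-0.5, -1.1, -3.3]
width: 0.0312
grip_force: 50.0
time: 18.23
ee_pos: [0.4671, 0.123, 0.215]
eef_rot: [-0.002, 1.0, 0.0, -0.0]
ft_force: [0.4, -1.0, -3.8]
width: 0.0313
grip_force: 50.0
```

```bash
python3 -m pendant '[{"dp":[0,0.12,0],"rotation":[0,0,0],"jaw":0.1},{"dp":[0,0.24,0],"rotation":[0,0,0],"jaw":0.1},{"dp":[0,0.24,0],"rotation":[0,0,0],"jaw":0.1},{"dp":[0,0.24,0.2],"rotation":[0,0,0],"jaw":0.1},{"dp":[0,0.24,0.4],"rotation":[0,0,0],"jaw":0.1},{"dp":[0,0.24,0.55],"rotation":[0,0,0],"jaw":0.1},{"dp":[0,0.24,0.62],"rotation":[0,0,0],"jaw":0.1},{"dp":[0,0.24,0.62],"rotation":[0,0,0],"jaw":0.1}]';python3 -m pendant '[{"dp":[0,0,0.015],"rotation":[0,0,0],"jaw":0.1},{"dp":[0,0,0.015],"rotation":[0,0,0],"jaw":0.1}]'
```

```text
time: 19.23
ee_pos: [0.4683, 0.1562, 0.1221]
eef_rot: [0.0, 1.0, -0.0, -0.0]
ft_force: [-1.0, 0.6, -2.3]
width: 0.0309
grip_force: 50.0
time: 19.48
ee_pos: [0.4687, 0.1567, 0.1207]
eef_rot: [-0.0, 1.0, 0.0, 0.0]
ft_force: [-0.4, -0.5, -3.5]
width: 0.0314
grip_force: 50.0
```

```bash
python3 -m pendant '[{"dp":[0,0,0.008],"rotation":[0,0,0],"jaw":0.1},{"dp":[0,0,0.015],"rotation":[0,0,0],"jaw":0.1},{"dp":[0,0,0.015],"rotation":[0,0,0],"jaw":0.1}]';python3 -m pendant '[{"dp":[0,0,0.008],"rotation":[0,0,0],"jaw":0.1},{"dp":[0,0,0.008],"rotation":[0,0,0],"jaw":0.1}]'
```

```text
time: 19.85
ee_pos: [0.4683, 0.1565, 0.1178]
eef_rot: [-0.0, 1.0, 0.0, -0.0]
ft_force: [-0.7, 0.2, -3.4]
width: 0.0312
grip_force: 50.0
time: 20.1
ee_pos: [0.4686, 0.1567, 0.1176]
eef_rot: [-0.0, 1.0, 0.0, 0.0]
ft_force: [-3.3, -1.0, 8.4]
width: 0.0316
grip_force: 50.0
```

```bash
python3 -m pendant '[{"dp":[0,0,0],"rotation":[0,0,0],"jaw":0.3},{"dp":[0,0,0],"rotation":[0,0,0],"jaw":0.6},{"dp":[0,0,0],"rotation":[0,0,0],"jaw":0.6},{"dp":[0,0,0],"rotation":[0,0,0],"jaw":0.6},{"dp":[0,0,-0.2],"rotation":[0,0,0],"jaw":0.6},{"dp":[0,0,-0.5],"rotation":[0,0,0],"jaw":0.6},{"dp":[0,0,-0.7],"rotation":[0,0,0],"jaw":0.6},{"dp":[0,0,-0.7],"rotation":[0,0,0],"jaw":0.6}]'; python3 -m pendant '[{"dp":[0.01,-0.33,0],"rotation":[0,0,0],"jaw":0.7},{"dp":[0.02,-0.66,0],"rotation":[0,0,0],"jaw":0.7},{"dp":[0.03,-0.965,0],"rotation":[0,0,0],"jaw":0.7},{"dp":[0.03,-0.965,0],"rotation":[0,0,0],"jaw":0.7},{"dp":[0.03,-0.965,0],"rotation":[0,0,0],"jaw":0.7}]'; python3 - <<'E'
from bench import camera
from h import *
def rep(n,c,x,y,z0,z1,d=.03):
    Q=cloud(c).reshape(-1,3);m=(abs(Q[:,0]-x)<d)&(abs(Q[:,1]-y)<d)&(Q[:,2]>z0)&(Q[:,2]<z1);q=Q[m]
    print(n,len(q),cv2.minAreaRect(q[:,:2].astype(np.float32)) if len(q)>3 else "",q[:,2].mean() if len(q) else "")
for n in("side","wrist"):
    s=camera(n);rep(n+"st1",s,.471,.24,.155,.175);rep(n+"st2",s,.469,.157,.155,.175);rep(n+"handle",s,.464,.012,.076,.088);rep(n+"burn",s,.61,-.104,.19,.215)
    cv2.imwrite(f"pics/{n}3.png",s["image"][:,:,::-1])
E
```

```text
time: 21.1
ee_pos: [0.4695, 0.157, 0.2239]
eef_rot: [-0.0, 1.0, 0.001, 0.002]
ft_force: [0.2, -0.2, -0.6]
width: 0.0524
grip_force: 0.0
time: 21.72
ee_pos: [0.4636, 0.0124, 0.221]
eef_rot: [-0.0, 1.0, 0.0, -0.0]
ft_force: [-0.4, -0.2, -0.5]
width: 0.0611
grip_force: 0.0
sidest1 93 ((0.47209432721138, 0.2397281527519226), (0.029711604118347168, 0.0315297469496727), 21.017688751220703) 0.1616819939935419
sidest2 100 ((0.47054755687713623, 0.1554841697216034), (0.02905246801674366, 0.03340946510434151), 85.93572235107422) 0.1615045904970788
sidehandle 63 ((0.46449604630470276, 0.012506663799285889), (0.02879735641181469, 0.025917308405041695), 10.834890365600586) 0.07998578387812717
sideburn 67 ((0.6127855777740479, -0.10436534881591797), (0.019152577966451645, 0.0167810320854187), 79.72994232177734) 0.2014298639782727
wristst1 1373 ((0.46919044852256775, 0.2396421581506729), (0.03201121836900711, 0.03094857558608055), 73.17899322509766) 0.16168477585807262
wristst2 1279 ((0.4670410752296448, 0.15587006509304047), (0.03138018772006035, 0.03036634810268879), 16.243030548095703) 0.16189657072062025
wristhandle 504 ((0.46076351404190063, 0.01357649452984333), (0.02701033279299736, 0.0256821159273386), 0.3589133620262146) 0.08046894697748032
wristburn 0
```

View pics/wrist3.png

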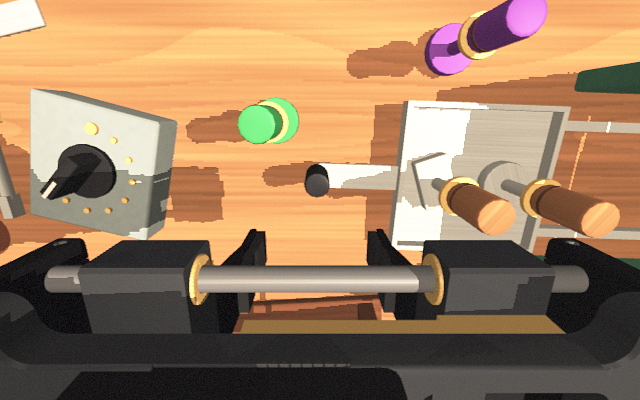

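View pics/side3.png

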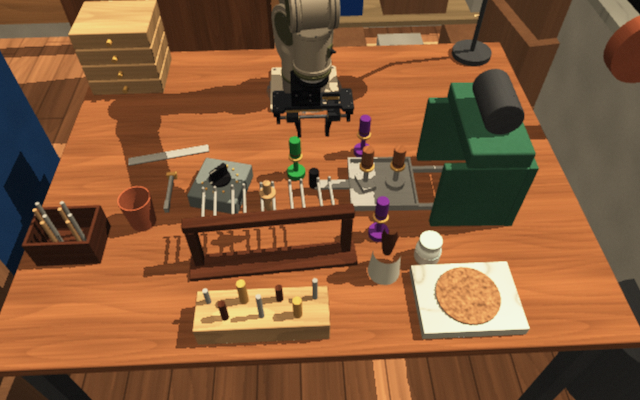

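Both stamps stand upright in the tray (heads at about (367,160) and (399,158)), and only the burnisher remains on the rack at (268,192). Now I grip the handle and push home gently.

```bash
python3 -m pendant '[{"dp":[0,0,0.3],"rotation":[0,0,0],"jaw":0.7},{"dp":[0,0,0.6],"rotation":[0,0,0],"jaw":0.7},{"dp":[0,0,0.6],"rotation":[0,0,0],"jaw":0.7}]'; python3 -m pendant '[{"dp":[0,0,0.25],"rotation":[0,0,0],"jaw":0.7},{"dp":[0,0,0.53],"rotation":[0,0,0],"jaw":0.7},{"dp":[0,0,0.53],"rotation":[0,0,0],"jaw":0.7},{"dp":[0,0,0.53],"rotation":[0,0,0],"jaw":0.1},{"dp":[0,0,0.53],"rotation":[0,0,0],"jaw":0.1},{"dp":[0,0,0.53],"rotation":[0,0,0],"jaw":0.1},{"dp":[0,0,0.53],"rotation":[0,0,0],"jaw":0.1},{"dp":[0,0,0.53],"rotation":[0,0,0],"jaw":0.1}]' 40
python3 -m pendant '[{"dp":[0,0,0],"rotation":[0,0,0],"jaw":0.1},{"dp":[0,0.02,0],"rotation":[0,0,0],"jaw":0.1},{"dp":[0,0.05,0],"rotation":[0,0,0],"jaw":0.1},{"dp":[0,0.09,0],"rotation":[0,0,0],"jaw":0.1},{"dp":[-0.005,0.13,0],"rotation":[0,0,0],"jaw":0.1},{"dp":[-0.007,0.17,0],"rotation":[0,0,0],"jaw":0.1},{"dp":[-0.009,0.21,0],"rotation":[0,0,0],"jaw":0.1},{"dp":[-0.01,0.25,0],"rotation":[0,0,0],"jaw":0.1}]'
```

```text
time: 22.2
ee_pos: [0.4617, 0.0123, 0.1292]
eef_rot: [-0.001, 1.0, -0.001, -0.003]
ft_force: [-0.3, 0.4, -0.0]
width: 0.0609
grip_force: 0.0
time: 23.2
ee_pos: [0.4642, 0.0129, 0.0527]
eef_rot: [-0.0, 1.0, 0.001, 0.0]
ft_force: [-1.8, 4.5, 5.0]
width: 0.0273
grip_force: 40.0
time: 24.2
ee_pos: [0.4655, 0.0493, 0.0527]
eef_rot: [0.0, 1.0, 0.0, 0.0]
ft_force: [-2.8, -2.1, 10.2]
width: 0.027
grip_force: 40.0
```

```bash
python3 -m pendant '[{"dp":[0,0.045,0],"rotation":[0,0,0],"jaw":0.1},{"dp":[0,0.09,0],"rotation":[0,0,0],"jaw":0.1},{"dp":[-0.005,0.135,0],"rotation":[0,0,0],"jaw":0.1},{"dp":[-0.006,0.18,0],"rotation":[0,0,0],"jaw":0.1},{"dp":[-0.008,0.225,0],"rotation":[0,0,0],"jaw":0.1},{"dp":[-0.01,0.27,0],"rotation":[0,0,0],"jaw":0.1},{"dp":[-0.012,0.315,0],"rotation":[0,0,0],"jaw":0.1},{"dp":[-0.014,0.36,0],"rotation":[0,0,0],"jaw":0.1}]'
python3 -m pendant '[{"dp":[0,0.045,0],"rotation":[0,0,0],"jaw":0.1},{"dp":[0,0.09,0],"rotation":[0,0,0],"jaw":0.1},{"dp":[-0.005,0.135,0],"rotation":[0,0,0],"jaw":0.1},{"dp":[-0.006,0.18,0],"rotation":[0,0,0],"jaw":0.1},{"dp":[-0.008,0.225,0],"rotation":[0,0,0],"jaw":0.1},{"dp":[-0.01,0.27,0],"rotation":[0,0,0],"jaw":0.1},{"dp":[-0.012,0.315,0],"rotation":[0,0,0],"jaw":0.1},{"dp":[-0.014,0.36,0],"rotation":[0,0,0],"jaw":0.1}]'
python3 -m pendant '[{"dp":[0,0.04,0],"rotation":[0,0,0],"jaw":0.1},{"dp":[0,0.08,0],"rotation":[0,0,0],"jaw":0.1},{"dp":[-0.005,0.12,0],"rotation":[0,0,0],"jaw":0.1},{"dp":[-0.006,0.16,0],"rotation":[0,0,0],"jaw":0.1},{"dp":[-0.008,0.2,0],"rotation":[0,0,0],"jaw":0.1},{"dp":[-0.01,0.24,0],"rotation":[0,0,0],"jaw":0.1},{"dp":[-0.012,0.27,0],"rotation":[0,0,0],"jaw":0.1},{"dp":[-0.014,0.3,0],"rotation":[0,0,0],"jaw":0.1}]'
```

```text
time: 25.2
ee_pos: [0.4673, 0.1034, 0.0526]
eef_rot: [0.0, 1.0, 0.0, -0.0]
ft_force: [-4.2, -1.5, 10.9]
width: 0.0269
grip_force: 40.0
time: 26.2
ee_pos: [0.4691, 0.1575, 0.0526]
eef_rot: [-0.0, 1.0, 0.0, -0.0]
ft_force: [-5.6, -1.8, 11.4]
width: 0.027
grip_force: 40.0
time: 27.2
ee_pos: [0.4707, 0.2027, 0.0526]
eef_rot: [-0.0, 1.0, 0.0, -0.001]
ft_force: [-8.2, -2.4, 13.8]
width: 0.0271
grip_force: 40.0
```

```bash
python3 -m pendant '[{"dp":[0.008,0.025,0],"rotation":[0,0,0],"jaw":0.1},{"dp":[0.008,0.05,0],"rotation":[0,0,0],"jaw":0.1},{"dp":[0.008,0.075,0],"rotation":[0,0,0],"jaw":0.1},{"dp":[0.008,0.1,0],"rotation":[0,0,0],"jaw":0.1},{"dp":[0.008,0.11,0],"rotation":[0,0,0],"jaw":0.1},{"dp":[0.008,0.12,0],"rotation":[0,0,0],"jaw":0.1}]'
python3 -m pendant '[{"dp":[0,0.01,0],"rotation":[0,0,0],"jaw":0.1},{"dp":[0,0.02,0],"rotation":[0,0,0],"jaw":0.1}]'
```

```text
time: 27.95
ee_pos: [0.4712, 0.2202, 0.0527]
eef_rot: [0.0, 1.0, 0.0, 0.001]
ft_force: [2.3, -1.9, 5.4]
width: 0.0273
grip_force: 40.0
time: 28.2
ee_pos: [0.4713, 0.223, 0.0527]
eef_rot: [0.0, 1.0, -0.0, 0.001]
ft_force: [1.9, -7.8, 6.8]
width: 0.0268
grip_force: 40.0
```

```bash
python3 -m pendant '[{"dp":[0,0.01,0],"rotation":[0,0,0],"jaw":0.1},{"dp":[0,0.015,0],"rotation":[0,0,0],"jaw":0.1}]';python3 -m pendant '[{"dp":[0,0.01,0],"rotation":[0,0,0],"jaw":0.1},{"dp":[0,0.01,0],"rotation":[0,0,0],"jaw":0.1}]'
```

```text
time: 28.45
ee_pos: [0.4713, 0.223, 0.0527]
eef_rot: [0.001, 1.0, -0.001, 0.0]
ft_force: [0.2, -11.8, 11.4]
width: 0.0273
grip_force: 40.0
time: 28.7
ee_pos: [0.4713, 0.223, 0.0526]
eef_rot: [0.001, 1.0, -0.002, -0.0]
ft_force: [-0.8, -16.3, 14.8]
width: 0.027
grip_force: 40.0
```

Carriage is home against its stop. Now I release and rise, then travel to the dial while turning the wrist. It reads stop 7 (pointer at −45°) and needs a 150° counter-clockwise turn to stop 2.

```bash
python3 -m pendant '[{"dp":[0,-0.025,0],"rotation":[0,0,0],"jaw":0.1},{"dp":[0,-0.025,0],"rotation":[0,0,0],"jaw":0.6},{"dp":[0,-0.025,0],"rotation":[0,0,0],"jaw":0.6},{"dp":[0,-0.025,0],"rotation":[0,0,0],"jaw":0.6},{"dp":[0,-0.025,-0.2],"rotation":[0,0,0],"jaw":0.6},{"dp":[0,-0.025,-0.5],"rotation":[0,0,0],"jaw":0.6},{"dp":[0,-0.025,-1],"rotation":[0,0,0],"jaw":0.6},{"dp":[0,-0.025,-1],"rotation":[0,0,0],"jaw":0.6}]'
python3 -m pendant '[{"dp":[0,-0.3,-0.1],"rotation":[0,0,0],"jaw":0.6},{"dp":[0,-0.7,-0.3],"rotation":[0,0,0],"jaw":0.6},{"dp":[0,-1,-0.3],"rotation":[0,0,0],"jaw":0.6}]'
python3 -m pendant '[{"dp":[0,-0.35,0],"rotation":[0,0,0],"jaw":0.6},{"dp":[0,-0.7,0],"rotation":[0,0,0],"jaw":0.6},{"dp":[0,-1,0],"rotation":[0,0,0],"jaw":0.6}]'
python3 -m pendant '[{"dp":[0.05,-0.35,0],"rotation":[0,0,0],"jaw":0.5},{"dp":[0.1,-0.7,0],"rotation":[0,0,0],"jaw":0.5},{"dp":[0.115,-1,0],"rotation":[0,0,0],"jaw":0.5},{"dp":[0.115,-1,0],"rotation":[0,0,0],"jaw":0.5},{"dp":[0.115,-1,0],"rotation":[0,0,0],"jaw":0.5}]'
python3 - <<'E'
from bench import r
print(r.read_state()["joint_positions"].round(2))
E
```

```text
time: 29.7
ee_pos: [0.472, 0.2242, 0.2062]
eef_rot: [-0.0, 1.0, 0.002, 0.002]
ft_force: [0.9, 0.2, -1.0]
width: 0.0522
grip_force: 0.0
time: 30.08
ee_pos: [0.4708, 0.0716, 0.2481]
eef_rot: [-0.0, 1.0, 0.0, 0.001]
ft_force: [1.0, 0.6, 0.5]
width: 0.0524
grip_force: 0.0
time: 30.45
ee_pos: [0.4698, -0.0785, 0.2464]
eef_rot: [0.0, 1.0, 0.0, -0.0]
ft_force: [-0.2, 0.2, -0.3]
width: 0.052
grip_force: 0.0
time: 31.08
ee_pos: [0.4532, -0.226, 0.2464]
eef_rot: [-0.0, 1.0, 0.0, -0.001]
ft_force: [-0.0, 0.9, 0.3]
width: 0.0436
grip_force: 0.0
[-0.43  0.04  0.83  1.77 -0.03  1.35  1.98]
```

```bash
python3 -m pendant '[{"dp":[0,-0.14,0],"rotation":[0,0,0.028],"jaw":0.5},{"dp":[0,-0.14,0],"rotation":[0,0,0.056],"jaw":0.5},{"dp":[0,-0.14,0],"rotation":[0,0,0.084],"jaw":0.5},{"dp":[0,-0.14,0],"rotation":[0,0,0.112],"jaw":0.5},{"dp":[0,-0.14,0],"rotation":[0,0,0.14],"jaw":0.5},{"dp":[0,-0.14,0],"rotation":[0,0,0.168],"jaw":0.5},{"dp":[0,-0.14,0],"rotation":[0,0,0.196],"jaw":0.5},{"dp":[0,-0.14,0],"rotation":[0,0,0.2083],"jaw":0.5}]'
python3 -m pendant '[{"dp":[0,0,0],"rotation":[0,0,0.028],"jaw":0.5},{"dp":[0,0,0],"rotation":[0,0,0.056],"jaw":0.5},{"dp":[0,0,0],"rotation":[0,0,0.084],"jaw":0.5},{"dp":[0,0,0],"rotation":[0,0,0.112],"jaw":0.5},{"dp":[0,0,0],"rotation":[0,0,0.14],"jaw":0.5},{"dp":[0,0,0],"rotation":[0,0,0.168],"jaw":0.5},{"dp":[0,0,0],"rotation":[0,0,0.196],"jaw":0.5},{"dp":[0,0,0],"rotation":[0,0,0.2083],"jaw":0.5}]'
python3 -m pendant '[{"dp":[0,0,0],"rotation":[0,0,0.028],"jaw":0.5},{"dp":[0,0,0],"rotation":[0,0,0.056],"jaw":0.5},{"dp":[0,0,0],"rotation":[0,0,0.084],"jaw":0.5},{"dp":[0,0,0],"rotation":[0,0,0.112],"jaw":0.5},{"dp":[0,0,0],"rotation":[0,0,0.14],"jaw":0.5},{"dp":[0,0,0],"rotation":[0,0,0.168],"jaw":0.5},{"dp":[0,0,0],"rotation":[0,0,0.196],"jaw":0.5},{"dp":[0,0,0],"rotation":[0,0,0.2083],"jaw":0.5}]'
python3 - <<'E'
from bench import r,camera
from h import *
from scipy.spatial.transform import Rotation as R
s=r.read_state();M=R.from_quat(s["eef_rot"]).as_matrix();print(s["joint_positions"].round(2),"psi",np.degrees(np.arctan2(M[1,1],M[0,1])),M.round(3).tolist())
for n in("wrist","side"):
    c=camera(n);Q=cloud(c).reshape(-1,3);m=(abs(Q[:,0]-.4535)<.04)&(abs(Q[:,1]+.2475)<.04)&(Q[:,2]>.087)&(Q[:,2]<.1);q=Q[m];print(n,len(q),cv2.minAreaRect(q[:,:2].astype(np.float32)) if len(q)>3 else "")
E
```

```text
time: 32.08
ee_pos: [0.4537, -0.246, 0.2467]
eef_rot: [0.609, 0.793, 0.0, -0.0]
ft_force: [0.3, -0.3, 0.6]
width: 0.0435
grip_force: 0.0
time: 33.08
ee_pos: [0.4537, -0.246, 0.2467]
eef_rot: [0.966, 0.258, -0.0, -0.0]
ft_force: [-0.6, -0.3, -0.2]
width: 0.0434
grip_force: 0.0
time: 34.08
ee_pos: [0.4537, -0.246, 0.2466]
eef_rot: [0.924, -0.383, -0.0, -0.0]
ft_force: [0.2, 0.7, -0.1]
width: 0.0433
grip_force: 0.0
[-0.65  0.1   1.15  1.75 -0.1   1.35 -1.84] psi -135.03372300246025 [[0.707, -0.708, -0.001], [-0.708, -0.707, 0.001], [-0.001, -0.0, -1.0]]
wrist 560 ((0.45177406072616577, -0.2480539232492447), (0.013147440738976002, 0.052508171647787094), 45.39999008178711)
side 95 ((0.4547129273414612, -0.24784217774868011), (0.017872603610157967, 0.051375485956668854), 43.39303207397461)
```

```bash
python3 -m pendant '[{"dp":[0.007,0.007,0.3],"rotation":[0,0,0],"jaw":0.5},{"dp":[0.007,0.007,0.6],"rotation":[0,0,0],"jaw":0.5},{"dp":[0.007,0.007,0.85],"rotation":[0,0,0],"jaw":0.5},{"dp":[0.007,0.007,0.85],"rotation":[0,0,0],"jaw":0.5}]'
python3 -m pendant '[{"dp":[0,0,0.2],"rotation":[0,0,0],"jaw":0.5},{"dp":[0,0,0.33],"rotation":[0,0,0],"jaw":0.5},{"dp":[0,0,0.345],"rotation":[0,0,0],"jaw":0.5},{"dp":[0,0,0.345],"rotation":[0,0,0],"jaw":0},{"dp":[0,0,0.345],"rotation":[0,0,0],"jaw":0},{"dp":[0,0,0.345],"rotation":[0,0,0],"jaw":0},{"dp":[0,0,0.345],"rotation":[0,0,0],"jaw":0},{"dp":[0,0,0.345],"rotation":[0,0,0],"jaw":0}]' 30
```

```text
time: 34.67
ee_pos: [0.4517, -0.2479, 0.1176]
eef_rot: [0.924, -0.381, -0.002, 0.0]
ft_force: [0.7, 0.3, 0.9]
width: 0.0439
grip_force: 0.0
time: 35.67
ee_pos: [0.453, -0.2497, 0.0682]
eef_rot: [0.924, -0.383, 0.0, 0.0]
ft_force: [-3.3, -1.6, 6.0]
width: 0.0137
grip_force: 30.0
```

```bash
python3 -m pendant '[{"dp":[0,0,0],"rotation":[0,0,-0.026],"jaw":0},{"dp":[0,0,0],"rotation":[0,0,-0.052],"jaw":0},{"dp":[0,0,0],"rotation":[0,0,-0.078],"jaw":0},{"dp":[0,0,0],"rotation":[0,0,-0.104],"jaw":0},{"dp":[0,0,0],"rotation":[0,0,-0.13],"jaw":0},{"dp":[0,0,0],"rotation":[0,0,-0.156],"jaw":0},{"dp":[0,0,0],"rotation":[0,0,-0.182],"jaw":0},{"dp":[0,0,0],"rotation":[0,0,-0.2083],"jaw":0}]' 30
python3 -m pendant '[{"dp":[0,0,0],"rotation":[0,0,-0.026],"jaw":0},{"dp":[0,0,0],"rotation":[0,0,-0.052],"jaw":0},{"dp":[0,0,0],"rotation":[0,0,-0.078],"jaw":0},{"dp":[0,0,0],"rotation":[0,0,-0.104],"jaw":0},{"dp":[0,0,0],"rotation":[0,0,-0.13],"jaw":0},{"dp":[0,0,0],"rotation":[0,0,-0.156],"jaw":0},{"dp":[0,0,0],"rotation":[0,0,-0.182],"jaw":0},{"dp":[0,0,0],"rotation":[0,0,-0.2083],"jaw":0}]' 30
python3 -m pendant '[{"dp":[0,0,0],"rotation":[0,0,0],"jaw":0},{"dp":[0,0,0],"rotation":[0,0,0],"jaw":0.5},{"dp":[0,0,0],"rotation":[0,0,0],"jaw":0.5},{"dp":[0,0,0],"rotation":[0,0,0],"jaw":0.5},{"dp":[0,0,-0.3],"rotation":[0,0,0],"jaw":0.5},{"dp":[0,0,-0.6],"rotation":[0,0,0],"jaw":0.5},{"dp":[0,0,-1],"rotation":[0,0,0],"jaw":0.5},{"dp":[0,0,-1],"rotation":[0,0,0],"jaw":0.5}]'
python3 - <<'E'
from bench import r,camera
from h import *
def rep(n,c,x,y,z0,z1,d=.035):
    Q=cloud(c).reshape(-1,3);m=(abs(Q[:,0]-x)<d)&(abs(Q[:,1]-y)<d)&(Q[:,2]>z0)&(Q[:,2]<z1);q=Q[m]
    print(n,len(q),cv2.minAreaRect(q[:,:2].astype(np.float32)) if len(q)>3 else "",q[:,2].mean() if len(q) else "")
c=camera("side");rep("bar",c,.4535,-.2475,.087,.1);rep("handle",c,.472,.223,.074,.09);rep("burn",c,.61,-.104,.19,.215);rep("st2",c,.476,.366,.15,.17)
a=c["image"][100:260,170:570];cv2.imwrite("pics/side4.png",cv2.resize(a,None,fx=2,fy=2)[:,:,::-1])
c=camera("wrist");rep("barw",c,.4535,-.2475,.087,.1)
E
```

```text
time: 36.67
ee_pos: [0.4536, -0.2461, 0.0681]
eef_rot: [0.965, 0.262, 0.0, -0.003]
ft_force: [-4.1, 12.4, 12.1]
width: 0.0139
grip_force: 30.0
time: 37.67
ee_pos: [0.4503, -0.2448, 0.068]
eef_rot: [0.606, 0.796, 0.001, -0.006]
ft_force: [-21.9, 20.6, 32.1]
width: 0.0141
grip_force: 30.0
time: 38.67
ee_pos: [0.4554, -0.2505, 0.2223]
eef_rot: [0.609, 0.793, 0.002, 0.004]
ft_force: [-0.6, -0.2, -1.5]
width: 0.0431
grip_force: 0.0
bar 98 ((0.4546840786933899, -0.24767658114433289), (0.01739317737519741, 0.05107324942946434), 14.903472900390625) 0.09262201337223028
handle 68 ((0.4712018370628357, 0.2213858813047409), (0.02512417733669281, 0.02610643208026886), 45.302894592285156) 0.07970575787924071
burn 72 ((0.6124969124794006, -0.10405612736940384), (0.01649748720228672, 0.019077185541391373), 8.332381248474121) 0.20056794479289244
st2 121 ((0.47926443815231323, 0.3640487492084503), (0.030504519119858742, 0.03607522323727608), 86.27818298339844) 0.15951679991374257
barw 698 ((0.45189332962036133, -0.24663373827934265), (0.013521832413971424, 0.052483633160591125), 14.512615203857422) 0.09377832253618437
```

View pics/side4.png

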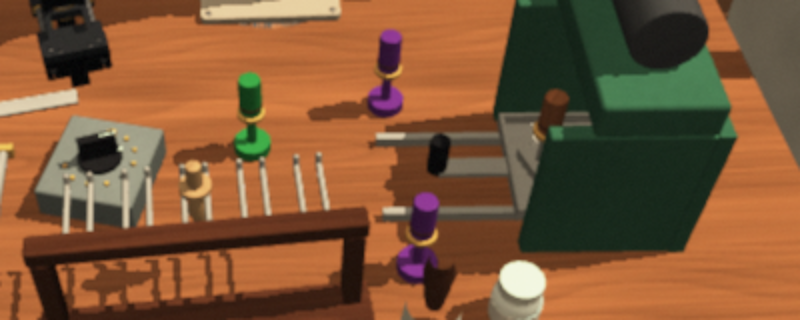

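Side view: the dial bar at 104.7° matches stop 2 (105°), the carriage is home, and the burnisher is still hanging at (197,185). The round stamp is hidden under the hood, so I'll look with the wrist camera, which already faces the machine, from closer and tilted.

```bash
python3 -m pendant '[{"dp":[0.3,0,-0.1],"rotation":[0,0,0.02],"jaw":0.5},{"dp":[0.6,0,-0.1],"rotation":[0,0,0.04],"jaw":0.5},{"dp":[1,0.2,-0.1],"rotation":[0,0,0.04],"jaw":0.5},{"dp":[1,0.2,-0.1],"rotation":[0,0,0.04],"jaw":0.5}]'; python3 -m pendant '[{"dp":[0.2,0.1,0],"rotation":[0,-0.02,0],"jaw":0.5},{"dp":[0.4,0.2,0],"rotation":[0,-0.04,0],"jaw":0.5},{"dp":[0.4,0.2,0],"rotation":[0,-0.06,0],"jaw":0.5},{"dp":[0.4,0.2,0],"rotation":[0,-0.08,0],"jaw":0.5},{"dp":[0.4,0.2,0],"rotation":[0,-0.08,0],"jaw":0.5}]'
python3 - <<'E'
from bench import r,camera
from h import *
c=camera("wrist");np.savez("w5.npz",**c);cv2.imwrite("pics/w5.png",c["image"][:,:,::-1]);print(c["T"].round(2).tolist(),r.read_state()["joint_positions"].round(2))
E
```

```text
time: 39.28
ee_pos: [0.4432, -0.0922, 0.2314]
eef_rot: [0.701, 0.713, -0.001, -0.001]
ft_force: [0.1, 0.4, -0.5]
width: 0.0433
grip_force: 0.0
time: 39.9
ee_pos: [0.472, -0.0351, 0.2307]
eef_rot: [0.679, 0.69, -0.177, 0.176]
ft_force: [-0.2, 0.1, -0.4]
width: 0.0437
grip_force: 0.0
[[1.0, 0.01, 0.01, 0.47], [0.01, -0.7, -0.71, 0.11], [-0.0, 0.71, -0.7, 0.33], [0.0, 0.0, 0.0, 1.0]] [-0.48  0.05  0.12  1.86  0.47  1.43 -0.47]
```

View pics/w5.png

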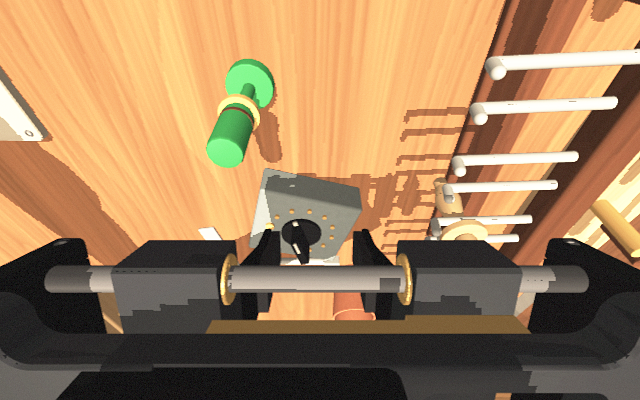

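The camera looks back toward the gripper side (dial pointer at (295,240), the white line hidden), so I must face the other way: untilt, turn to ψ≈−135°, then tilt.

```bash
python3 -m pendant '[{"dp":[0,0,0],"rotation":[0,0.025,0],"jaw":0.5},{"dp":[0,0,0],"rotation":[0,0.05,0],"jaw":0.5},{"dp":[0,0,-0.1],"rotation":[0,0.08,0],"jaw":0.5},{"dp":[0,0,-0.2],"rotation":[0,0.08,0],"jaw":0.5}]'
python3 -m pendant '[{"dp":[0,0.1,-0.1],"rotation":[0,0,0.028],"jaw":0.5},{"dp":[0.1,0.2,-0.2],"rotation":[0,0,0.056],"jaw":0.5},{"dp":[0.2,0.3,-0.2],"rotation":[0,0,0.084],"jaw":0.5},{"dp":[0.3,0.4,-0.2],"rotation":[0,0,0.112],"jaw":0.5},{"dp":[0.4,0.5,-0.2],"rotation":[0,0,0.14],"jaw":0.5},{"dp":[0.5,0.6,-0.2],"rotation":[0,0,0.168],"jaw":0.5},{"dp":[0.5,0.6,-0.2],"rotation":[0,0,0.1875],"jaw":0.5},{"dp":[0.5,0.6,-0.2],"rotation":[0,0,0.1875],"jaw":0.5}]'
python3 -m pendant '[{"dp":[0,0,0],"rotation":[0,0,0.028],"jaw":0.5},{"dp":[0,0,0],"rotation":[0,0,0.056],"jaw":0.5},{"dp":[0,0,0],"rotation":[0,0,0.084],"jaw":0.5},{"dp":[0,0,0],"rotation":[0,0,0.112],"jaw":0.5},{"dp":[0,0,0],"rotation":[0,0,0.14],"jaw":0.5},{"dp":[0,0,0],"rotation":[0,0,0.168],"jaw":0.5},{"dp":[0,0,0],"rotation":[0,0,0.1875],"jaw":0.5}]'
python3 -m pendant '[{"dp":[0,0,0],"rotation":[0,-0.025,0],"jaw":0.5},{"dp":[0,0,0],"rotation":[0,-0.05,0],"jaw":0.5},{"dp":[0,0,0],"rotation":[0,-0.075,0],"jaw":0.5},{"dp":[0,0,0],"rotation":[0,-0.075,0],"jaw":0.5}]'
python3 - <<'E'
from bench import r,camera
from h import *
c=camera("wrist");np.savez("w6.npz",**c);cv2.imwrite("pics/w6.png",c["image"][:,:,::-1]);print(c["T"].round(2).tolist(),r.read_state()["joint_positions"].round(2))
Q=cloud(c).reshape(-1,3);m=(abs(Q[:,0]-.478)<.09)&(Q[:,1]>.32)&(Q[:,1]<.51)&(Q[:,2]>.12)&(Q[:,2]<.18);q=Q[m]
for lo,hi in((.32,.4),(.4,.51)):
    p=q[(q[:,1]>lo)&(q[:,1]<hi)];print(len(p),p.min(0).round(3) if len(p) else"",p.max(0).round(3) if len(p) else "")
E
```

```text
time: 40.45
ee_pos: [0.4729, -0.0268, 0.2608]
eef_rot: [0.707, 0.707, 0.003, -0.0]
ft_force: [-0.1, 0.4, 1.1]
width: 0.0437
grip_force: 0.0
time: 41.45
ee_pos: [0.5619, 0.0538, 0.2893]
eef_rot: [0.98, 0.201, 0.0, 0.0]
ft_force: [-0.6, -0.2, 0.0]
width: 0.0436
grip_force: 0.0
time: 42.32
ee_pos: [0.5617, 0.0536, 0.2895]
eef_rot: [0.926, -0.379, 0.0, -0.0]
ft_force: [-1.4, 0.8, -0.1]
width: 0.0437
grip_force: 0.0
time: 42.82
ee_pos: [0.5621, 0.0513, 0.2866]
eef_rot: [0.9, -0.369, -0.218, -0.087]
ft_force: [-0.6, 0.2, -1.0]
width: 0.0433
grip_force: 0.0
[[-0.7, -0.52, -0.49, 0.66], [-0.71, 0.51, 0.48, -0.05], [0.0, 0.69, -0.73, 0.39], [0.0, 0.0, 0.0, 1.0]] [-0.25  0.46  0.4   1.28 -0.46  1.82 -2.23]
0  
0
```

View pics/w6.png

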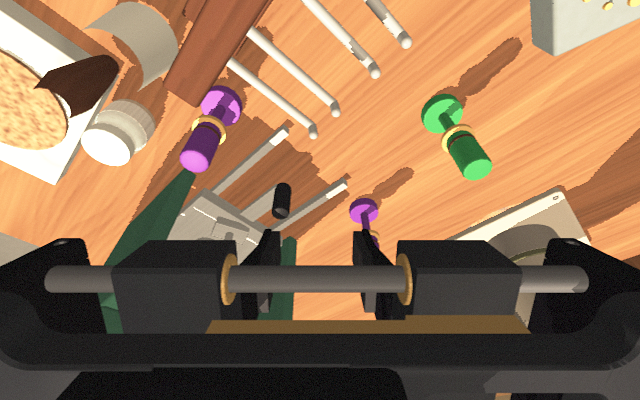

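The gripper hides the hood interior from this side: the purple decoys are at (200,130) and (363,210), and the tray front is at (215,215). I'll view from the other side instead, turning back and tilting the opposite way.

```bash
python3 -m pendant '[{"dp":[0,0,0],"rotation":[0,0.025,0],"jaw":0.5},{"dp":[0,0,0],"rotation":[0,0.05,0],"jaw":0.5},{"dp":[0,0,0],"rotation":[0,0.075,0],"jaw":0.5},{"dp":[0,0,0],"rotation":[0,0.075,0],"jaw":0.5}]'
python3 -m pendant '[{"dp":[0,0.1,0],"rotation":[0,0,-0.028],"jaw":0.5},{"dp":[0.05,0.3,0],"rotation":[0,0,-0.056],"jaw":0.5},{"dp":[0.1,0.5,0],"rotation":[0,0,-0.084],"jaw":0.5},{"dp":[0.2,0.7,0],"rotation":[0,0,-0.112],"jaw":0.5},{"dp":[0.27,0.9,0],"rotation":[0,0,-0.14],"jaw":0.5},{"dp":[0.27,1,0],"rotation":[0,0,-0.168],"jaw":0.5},{"dp":[0.27,1,0],"rotation":[0,0,-0.1875],"jaw":0.5}]'
python3 -m pendant '[{"dp":[0,0,0],"rotation":[0,0,-0.028],"jaw":0.5},{"dp":[0,0,0],"rotation":[0,0,-0.056],"jaw":0.5},{"dp":[0,0,0],"rotation":[0,0,-0.084],"jaw":0.5},{"dp":[0,0,0],"rotation":[0,0,-0.112],"jaw":0.5},{"dp":[0,0,0],"rotation":[0,0,-0.14],"jaw":0.5},{"dp":[0,0,0],"rotation":[0,0,-0.168],"jaw":0.5},{"dp":[0,0,0],"rotation":[0,0,-0.1875],"jaw":0.5}]'
python3 -m pendant '[{"dp":[0,0,0],"rotation":[0,0.025,0],"jaw":0.5},{"dp":[0,0,0],"rotation":[0,0.05,0],"jaw":0.5},{"dp":[0,0,0],"rotation":[0,0.075,0],"jaw":0.5},{"dp":[0,0,0],"rotation":[0,0.11,0],"jaw":0.5},{"dp":[0,0,0],"rotation":[0,0.11,0],"jaw":0.5}]'
python3 - <<'E'
from bench import r,camera
from h import *
c=camera("wrist");np.savez("w7.npz",**c);cv2.imwrite("pics/w7.png",c["image"][:,:,::-1]);print(c["T"].round(2).tolist(),r.read_state()["joint_positions"].round(2))
Q=cloud(c).reshape(-1,3);m=(abs(Q[:,0]-.478)<.09)&(Q[:,1]>.32)&(Q[:,1]<.51)&(Q[:,2]>.12)&(Q[:,2]<.18);q=Q[m]
for lo,hi in((.32,.4),(.4,.51)):
    p=q[(q[:,1]>lo)&(q[:,1]<hi)];print(len(p),p.min(0).round(3) if len(p) else"",p.max(0).round(3) if len(p) else "")
E
```

```text
time: 43.38
ee_pos: [0.5607, 0.0579, 0.2917]
eef_rot: [0.928, -0.374, 0.003, -0.002]
ft_force: [0.5, -0.4, 0.7]
width: 0.0434
grip_force: 0.0
time: 44.25
ee_pos: [0.4852, -0.083, 0.2901]
eef_rot: [0.979, 0.202, 0.001, -0.001]
ft_force: [0.4, 1.0, 0.6]
width: 0.0437
grip_force: 0.0
time: 45.12
ee_pos: [0.4858, -0.0818, 0.2899]
eef_rot: [0.701, 0.713, 0.001, -0.0]
ft_force: [-0.1, 0.1, 0.1]
width: 0.0434
grip_force: 0.0
time: 45.75
ee_pos: [0.4854, -0.084, 0.2882]
eef_rot: [0.663, 0.667, 0.239, -0.241]
ft_force: [-0.5, 0.0, -0.5]
width: 0.0436
grip_force: 0.0
[[1.0, 0.0, -0.0, 0.49], [0.01, -0.92, 0.4, -0.13], [-0.0, -0.4, -0.92, 0.46], [0.0, 0.0, 0.0, 1.0]] [-0.07  0.26  0.66  1.65 -0.71  1.72  0.67]
372 [0.46  0.348 0.12 ] [0.49  0.366 0.157]
0
```

View pics/w7.png

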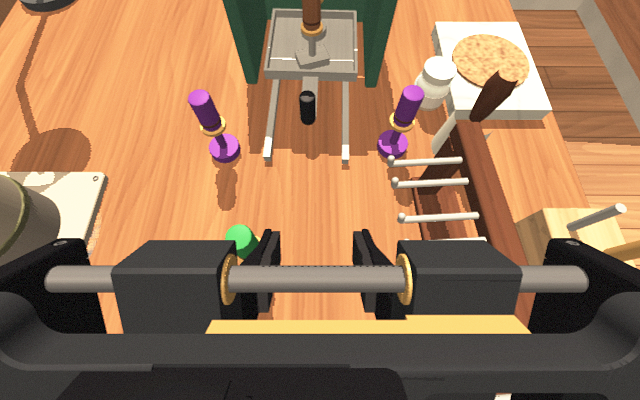

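Good view: the tray, with the near stamp upright at (312,25). A bit more tilt, lower and to the side will show the far one.

```bash
python3 -m pendant '[{"dp":[0.15,-0.2,0.2],"rotation":[0,0.02,0],"jaw":0.5},{"dp":[0.34,-0.45,0.41],"rotation":[0,0.04,0],"jaw":0.5},{"dp":[0.34,-0.45,0.41],"rotation":[0,0.06,0],"jaw":0.5},{"dp":[0.34,-0.45,0.41],"rotation":[0,0.06,0],"jaw":0.5}]'
python3 - <<'E'
from bench import r,camera
from h import *
c=camera("wrist");np.savez("w8.npz",**c);cv2.imwrite("pics/w8.png",c["image"][:,:,::-1]);print(c["T"].round(2).tolist(),r.read_state()["joint_positions"].round(2))
Q=cloud(c).reshape(-1,3)
for z0,z1 in((.12,.158),(.028,.045)):
  for lo,hi in((.32,.4),(.4,.51)):
    p=Q[(abs(Q[:,0]-.478)<.075)&(Q[:,2]>z0)&(Q[:,2]<z1)&(Q[:,1]>lo)&(Q[:,1]<hi)];print(z0,len(p),p.min(0).round(3) if len(p) else"",p.max(0).round(3) if len(p) else "")
E
```

```text
time: 46.3
ee_pos: [0.417, -0.0033, 0.2735]
eef_rot: [0.606, 0.612, 0.357, -0.362]
ft_force: [0.6, 0.0, 0.5]
width: 0.0438
grip_force: 0.0
[[1.0, 0.01, -0.01, 0.42], [0.01, -0.71, 0.7, -0.11], [-0.0, -0.7, -0.71, 0.42], [0.0, 0.0, 0.0, 1.0]] [-0.01  0.25  0.64  1.91 -0.93  1.82  0.84]
0.12 329 [0.46  0.348 0.12 ] [0.491 0.367 0.158]
0.12 220 [0.462 0.431 0.12 ] [0.493 0.45  0.158]
0.028 834 [0.403 0.32  0.028] [0.552 0.392 0.045]
0.028 342 [0.404 0.422 0.028] [0.552 0.506 0.042]
```

View pics/w8.png

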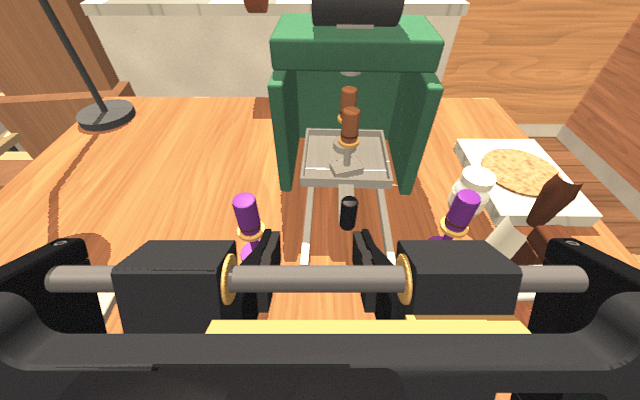

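Both stamps stand upright under the hood (heads at about (348,100) and (350,122)), 82 mm apart as placed. Handing in.

```bash
python3 -c "
from bench import r
print(r.close_job())"
```

```text
the job is handed in; nothing more can be done
None
```

The job is handed in (the judge returned no verdict): both stamps on the rack stand upright in the carriage, the carriage is pushed home against its stop, the dial rests in stop 2, and the burnisher still hangs on its hook.

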